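# Check in the float-workshop tool tray

### The arm

A 6-joint arm with a two-finger parallel gripper is mounted at the origin on the work surface. World frame = base frame: x ahead of the robot, y to its left, z up, the work surface at z = 0. Lengths are in mm, angles in rad, forces in N, time in s.
With the tool pointing down it reaches from about 200 to 875 mm from the base axis. Payload 3.4 kg.
Tool frame: the origin (TCP) lies between the finger pads; the fingertips stand 14 mm ahead of it and the grasp point (between the pads) lies 5 mm behind it; z points along the fingers, y is the line along which they close (so a half turn about z gives the same grasp; the last joint's range is limited). The gripper opens to 94 mm and grips with 3 to 60 N. Pads are 16 mm wide; open, the fingers measure 119 mm over their backs; the gripper's body (75 mm by 177 mm) begins 78 mm behind the grasp point.
Start: joints at [-1.415, 0.276, 1.505, -0, 1.361, -0.121], TCP at [157.133, -553.148, 219.493] pointing down, gripper open.
Joint ranges: [-2.89, 2.89], [-0.75, 2.08], [0.22, 2.7], [-1.18, 4.32], [0.11, 2.71], [-2.7, 2.7]. Speed limits (rad/s): [2.57, 2.57, 3.14, 3.14, 3.14, 3.14].

### API

Orientations are given as a 3x3 rotation matrix whose columns are the frame's x, y, z axes.
In Python, from station import bot, optics, order gives the robot as it stands. The module is installed in compiled form; this text tells all that it offers.
- The arm moves only by the tool servo_tool, never from a script. Its argument "deltas" is a list of rows, each a list of 2 entries, a list of its own where there are three numbers: the shift along the world's x, y, z in cm, then the turn about the world's z in rad. In form: [[[x, y, z], turn], ...]. A call has 1 to 20 rows; each row shifts and turns the commanded pose from where the row before left it; what a row does not reach is not made up. A row lasts 1/8 s, in which the tool goes at most 62.5 mm and 10.7 degrees, less where a joint would pass 70% of its speed; a pose out of reach is approached as far as the arm can. A call with a gripper value outside its range is refused whole. "fingers" is the opening, from 0 (shut) to 1 (fully open), set as the call begins (left out, the last holds). The fingers move at their own pace and stop on an object; "squeeze" is the grip in N (left out, the last holds). Time passes only in rows, so rows that do not move let the fingers close. It gives the time, the measured TCP pose, the force, the opening and the grip force at its end, in the units of the state.
- bot.get_obs(): the state, without advancing time (a new reading comes with each control period).
- optics.read_camera(name): name is "side" or "top" or "wrist"; returns a dict with "color" (384x512x3 uint8, red, green, blue), "z_map" (384x512 float32, mm along the optical axis (not along the pixel's ray), 0 where there is no reading), "fov_y" (degrees; the focal length in pixels is half the picture's height over the tangent of half this angle, whatever the lens; pixels are square), "cx", "cy" (the principal point, pixels), "distortion" ([k1, k2, p1, p2, k3] as OpenCV has them; the pictures are not rectified), "R" (3x3) and "t" (3): a world point X has camera coordinates R X + t; the wrist camera has in their place "tool_from_camera" (4x4, takes a point from camera to tool coordinates, whose origin is the TCP and whose axes are the flange's). Camera axes: x right, y down, z forward; pixel columns grow to the right and rows downward; lengths in mm; the calibration is good to about 2 mm. A picture is of the moment at which its call begins: read the wrist's pose just before it.
- order.job_done(): hands the job in; it is judged then, once.
The state is a dict: "time": time; "joint_positions": joint angles; "joint_velocities": joint speeds; "effort": joint torques, N m; "position": TCP position; "tcp_rot": TCP orientation; "force": force on the tool from outside, world axes, zero at the start; "torque": the same for the moment, N m; "width": finger opening in mm; "finger_force": force on a finger pad.
Only numpy, scipy, OpenCV 4.12 (cv2) and the standard library are available. Lean on these libraries where they do the work, as an engineer would, in place of code of your own. Each camera call takes 0.05 s, during which the arm holds its last target. There are 200 camera calls.

### The job

Pick up the hand scanner and point it at the middle of the barcode label on the tag stand from about 10 cm in front of it, holding it steady there for two seconds. Then put the scanner and every hand tool lying on the bench into its own die-cut pocket in the foam tray, pressing each one in until it lies level and fully home on the pocket's floor. Do not push the can, bottle, mug or tape roll about.

Things in the scene. Friction and masses are not known exactly. Their poses are not given: they have to be found in the camera images.
- tray: fixed foam tray, 200 (x) x 410 (y) x 28 mm high: charcoal foam 13 mm deep on a yellow floor. Origin: middle of its underside. Pockets from +y to -y: hammer, pliers, caliper, shears, scanner; 1.5 mm to spare per side, one way round only. Two springy foam lips beside each grip, just under the top face, stand 0.7 mm into the outline: push down with 5 to 15 N on the grip; the lips then hold it.
- pocket_hammer (a point): middle of the yellow floor of the pocket for the hammer, 13 mm below the tray's top face, exactly where the hammer's origin comes to rest; axes as the tray's, and the seated hammer's x and z axes point along them
- pocket_pliers (a point): middle of the yellow floor of the pocket for the pliers, 13 mm below the tray's top face, exactly where the pliers's origin comes to rest; axes as the tray's, and the seated pliers's x and z axes point along them
- pocket_caliper (a point): middle of the yellow floor of the pocket for the caliper, 13 mm below the tray's top face, exactly where the caliper's origin comes to rest; axes as the tray's, and the seated caliper's x and z axes point along them
- pocket_shears (a point): middle of the yellow floor of the pocket for the shears, 13 mm below the tray's top face, exactly where the shears's origin comes to rest; axes as the tray's, and the seated shears's x and z axes point along them
- pocket_scanner (a point): middle of the yellow floor of the pocket for the scanner, 13 mm below the tray's top face, exactly where the scanner's origin comes to rest; axes as the tray's, and the seated scanner's x and z axes point along them
- hammer: tack hammer, 145 mm long, 260 g: wooden handle 24 mm wide, 24 mm high (x -105 to 18 mm, red end at -x), dark steel head 74 mm across y, 22 mm long, 24 mm high at the +x end (x 18 to 40). Origin: middle of the grip's underside; z up, x along its length. Grip: the handle at the origin, 24 mm wide across y; 11 mm of it stands above the foam once seated. May be absent.
- pliers: pliers, 150 mm long, 240 g: two red handles at -x (x -90 to -15 mm, 46 mm over both, 13 mm thick), steel nose at +x (to x 60, 22 mm wide, 13 mm thick), and at the origin a raised steel joint 30 mm long, 26 mm wide, 24 mm high. Origin: middle of the grip's underside; z up, x along its length. Grip: the joint, across y; 11 mm of it stands above the foam once seated. May be absent.
- caliper: steel caliper gauge, 150 mm long, 200 g: beam 24 mm wide, 13 mm thick (x -85 to 65 mm), two jaws at the +x end (x 30 to 65) reaching out to y = -48 mm, and at the origin a black readout housing 44 mm long, 24 mm wide, top at 24 mm. Origin: middle of the grip's underside; z up, x along its length. Grip: the black housing, across y; 11 mm of it stands above the foam once seated. May be absent.
- shears: shears, 160 mm long, 180 g: two orange finger loops at -x (x -85 to -32 mm, 60 mm over both, 13 mm thick), closed steel blades at +x (to x 75, 20 mm wide, 13 mm thick), and at the origin a raised orange hub 30 mm long, 26 mm wide, 24 mm high. Origin: middle of the grip's underside; z up, x along its length. Grip: the hub, across y; 11 mm of it stands above the foam once seated. May be absent.
- scanner: hand barcode scanner, 155 mm long, 220 g, 26 mm high: blue handle 26 mm wide (x -95 to 15 mm), white head 56 mm wide (x 15 to 60) with the red window on its +x end face; it reads straight ahead along its +x axis, no trigger. Origin: middle of the grip's underside; z up, x along its length. Grip: the handle at the origin, across y; 13 mm of it stands above the foam once seated. Always present.
- scan_window (a point): middle of the scanner's red window: x = 60 mm, z = 13 mm from the scanner's origin; axes as the scanner's, the beam along +x
- label: white barcode label 66 x 50 mm on a 90 x 70 mm yellow plate on a fixed stand by the tray's -y end. Origin: middle of its face, 90 mm above the bench; z points out of the face, towards the tray and 25 degrees upward. A level scanner at that height reads it: beam within 18 mm of the middle, window 50 to 170 mm away, beam within 40 degrees of z, held steady 1 s.
- drink_can: red drink can, 66 mm wide, 115 mm high, not to be disturbed. Origin: middle of its underside
- water_bottle: clear water bottle with blue cap, 64 mm wide, 200 mm high, not to be disturbed. Origin: middle of its underside
- tape_roll: roll of paper tape lying flat, 100 mm wide, 48 mm high, not to be disturbed. Origin: middle of its underside
- mug: blue mug, 80 mm wide, 90 mm high, not to be disturbed. Origin: middle of its underside
Not all that is in view belongs to the job. Several things have the shape of the scanner; the one meant has the colours described above. What is shaped like the caliper but purple is not meant.

How it is judged:
By the outcome, as a careful person would: the job done as asked, in the order asked, and still so for the second after the job is handed in, with the robot touching nothing.
Of hammer, pliers, caliper, shears only 3 to 4 are there at a start; the rules pass over those that are not, and their reading is None.
At some moment in a run one of hammer, pliers, caliper, shears, scanner may be knocked a few centimetres aside while the robot is not near it.
Once in a run the grip may slacken for a moment while it holds something.
It also fails if it takes over 210 s, if anything falls off the work surface, if the arm or the gripper's body presses on something with over 40 N, if the wrist force passes 120 N, or if a joint passes its speed limit or range.

## Working session

There is one attempt and no reset: what is moved stays moved. The work goes in short steps, Python scripts to look and compute and a tool call to move; the robot and the scene stay as the last step left them, time stands still between calls to the robot, and variables do not carry over. Pictures are saved under pics/ and viewed, at most 14 in all, crops included, and the job is handed in when it is done.

Besides the shell and the picture viewer there is one more tool, called after "Call:" by a JSON object that holds its "op" and its "data", one argument or row to a line. servo_tool: Moves the arm, as the interface text tells. Its arguments: {"type":"object","properties":{"deltas":{"type":"array"},"fingers":{"type":"number"},"squeeze":{"type":"number"}},"required":["deltas"]}

```bash
mkdir -p pics
cat > h.py <<'E'
import numpy as np, cv2
from station import bot, optics, order
def cam(name):
    o=bot.get_obs(); c=optics.read_camera(name); h,w=c["z_map"].shape
    f=h/2/np.tan(np.radians(c["fov_y"])/2)
    K=np.array([[f,0,c["cx"]],[0,f,c["cy"]],[0,0,1]]); D=np.array(c["distortion"],float)
    if "R" in c: R=np.array(c["R"]).T; t=-R@np.array(c["t"])
    else:
        T=np.array(c["tool_from_camera"]); A=np.array(o["tcp_rot"]); R=A@T[:3,:3]; t=A@T[:3,3]+np.array(o["position"])
    u,v=np.meshgrid(np.arange(w),np.arange(h))
    p=cv2.undistortPoints(np.stack([u.ravel(),v.ravel()],1).astype(np.float64)[:,None],K,D)[:,0]
    z=c["z_map"].ravel().astype(float)
    P=np.c_[p*z[:,None],z]@R.T+t; P[z==0]=np.nan
    return c["color"],P.reshape(h,w,3)
def save(img,n,s=1.5):
    cv2.imwrite(f"pics/{n}.png",cv2.resize(img[:,:,::-1],None,fx=s,fy=s))
E
python3 - <<'E'
from h import *
for n in ("top","side","wrist"):
    c,P=cam(n); save(c,n+"0"); np.savez(n+"0.npz",c=c,P=P)
    print(n,P[::96,::128].round().tolist())
print(bot.get_obs())
E
```

```text
top [[[1804.0, 1488.0, -748.0], [1752.0, 673.0, -750.0], [1726.0, -94.0, -745.0], [1737.0, -870.0, -756.0]], [[1179.0, 1425.0, -744.0], [875.0, 383.0, -0.0], [864.0, -71.0, 0.0], [859.0, -527.0, 5.0]], [[542.0, 844.0, -2.0], [533.0, 377.0, 0.0], [522.0, -64.0, 30.0], [515.0, -504.0, 14.0]], [[206.0, 835.0, -3.0], [207.0, 375.0, 0.0], [200.0, -58.0, -2.0], [188.0, -495.0, -0.0]]]
side [[[1821.0, -103.0, 585.0], [1835.0, -839.0, 471.0], [1840.0, -2181.0, 302.0], [235.0, -94.0, 653.0]], [[1836.0, -4.0, 190.0], [1833.0, -740.0, -49.0], [1842.0, -2171.0, -494.0], [190.0, -21.0, 460.0]], [[1830.0, 135.0, -232.0], [1833.0, -616.0, -637.0], [588.0, -119.0, 28.0], [148.0, 16.0, 240.0]], [[948.0, 591.0, -4.0], [653.0, 403.0, -1.0], [373.0, 236.0, 2.0], [92.0, 74.0, 2.0]]]
wrist [[[256.0, -247.0, -0.0], [290.0, -382.0, 1.0], [326.0, -511.0, 0.0], [364.0, -639.0, 1.0]], [[156.0, -259.0, 2.0], [194.0, -400.0, 1.0], [233.0, -538.0, 1.0], [273.0, -674.0, 2.0]], [[41.0, -269.0, 1.0], [85.0, -421.0, 1.0], [127.0, -568.0, 2.0], [178.0, -690.0, 55.0]], [[173.0, -486.0, 316.0], [150.0, -506.0, 272.0], [
[... 161 characters left out ...]
 1.36071178e+00, -1.21015336e-01]), 'joint_velocities': array([ 0.00031207, -0.00199198, -0.002756  ,  0.00013872,  0.00056138,
       -0.00049968]), 'effort': array([ 1.10997047e-03, -4.04925621e+01, -2.37433434e+01,  7.02722277e-02,
        3.15196963e-02, -8.08805430e-05]), 'position': array([ 157.06280677, -552.72034159,  218.82842288]), 'tcp_rot': array([[ 9.61927539e-01,  2.73304509e-01, -2.34138527e-04],
       [ 2.73304574e-01, -9.61926622e-01,  1.33530609e-03],
       [ 1.39721094e-04, -1.34845884e-03, -9.99999081e-01]]), 'force': array([ 0.23903885,  0.16886455, -0.57045635]), 'torque': array([ 0.01319608, -0.00739979, -0.02715791]), 'finger_force': 0.0, 'width': 93.83000729571505}
```

View pics/top0.png

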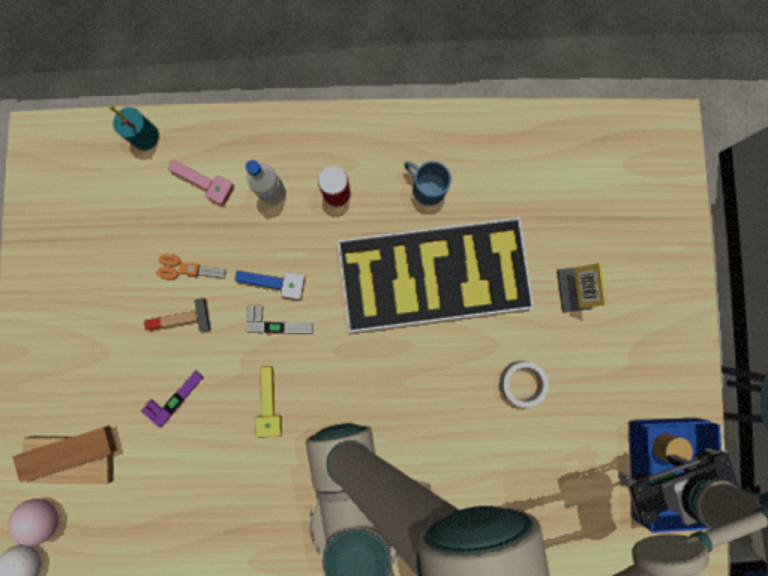

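View pics/side0.png

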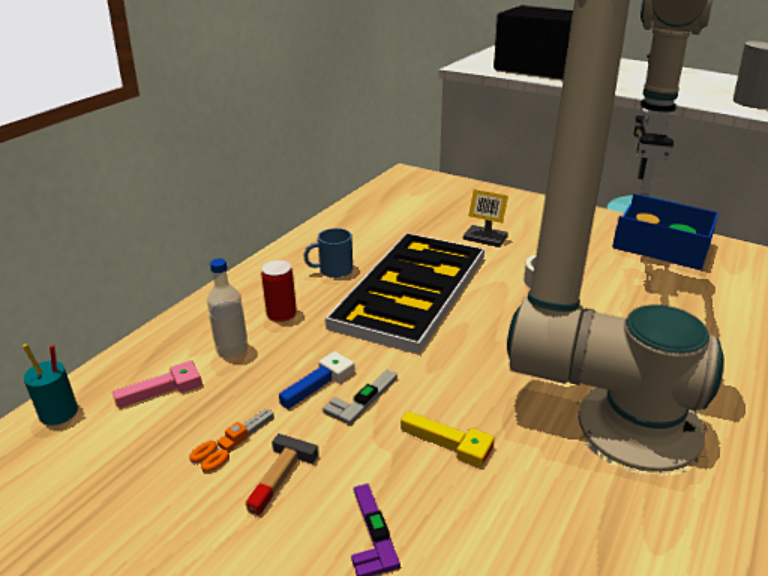

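Top view (768-px picture): the scanner could be the blue/white one at (270,284), the pink one at (202,183) or the yellow one at (268,402). The description fits (270,284). The caliper could be the grey one at (280,326) or the purple one at (172,400), and grey is the one meant. Hammer is at (180,315) and shears at (190,268). There are no pliers. The tray's +x points up in the picture, and the label is at (588,286).

```bash
cat > m.py <<'E'
from h import *
def rect(P,m):
    q=P[m]; q=q[~np.isnan(q).any(1)]
    r=cv2.minAreaRect(q[:,:2].astype(np.float32)); return r,np.median(q,0),len(q)
E
python3 - <<'E'
from m import *
d=np.load("top0.npz"); c,P=d["c"],d["P"]
hsv=cv2.cvtColor(c,cv2.COLOR_RGB2HSV)
def reg(x0,y0,x1,y1):
    m=np.zeros(c.shape[:2],bool); m[int(y0/1.5):int(y1/1.5),int(x0/1.5):int(x1/1.5)]=1; return m
for n,b in dict(scanner=(230,265,308,303),caliper=(240,303,318,340),shears=(152,250,228,284),hammer=(138,295,214,335)).items():
    m=reg(*b)&(P[:,:,2]>7)&(P[:,:,2]<40); print(n,rect(P,m))
    m2=reg(*b)&(hsv[:,:,0]>50)&(hsv[:,:,0]<80)&(hsv[:,:,1]>120)&(P[:,:,2]>7); print("  green",np.median(P[m2],0) if m2.any() else None)
    if n=="scanner":
        for k,mm in (("blue",(hsv[:,:,0]>100)&(hsv[:,:,0]<125)&(hsv[:,:,1]>120)),("white",(hsv[:,:,1]<60)&(P[:,:,2]>18))): print(k,rect(P,m&mm))
m=reg(330,210,540,340)&(P[:,:,2]>20)&(P[:,:,2]<40); print("tray",rect(P,m))
y=(hsv[:,:,0]>22)&(hsv[:,:,0]<33)&(hsv[:,:,1]>150)
n,l,s,ce=cv2.connectedComponentsWithStats((reg(335,215,535,335)&y).astype(np.uint8))
for i in range(1,n):
    if s[i,4]>100: print("pocket",ce[i],rect(P,l==i))
m=reg(570,262,608,308)&(P[:,:,2]>60); print("plate",rect(P,m)); q=P[m]
q=q[~np.isnan(q).any(1)]; u,s_,vt=np.linalg.svd(q-q.mean(0)); print(q.mean(0),vt[2], q.min(0),q.max(0))
for n,b in dict(bottle=(245,155,290,212),can=(315,162,355,215),mug=(400,155,455,212),tape=(495,355,555,415)).items():
    print(n,rect(P,reg(*b)&(P[:,:,2]>20)))
E
```

```text
scanner (((545.22802734375, 195.5640869140625), (156.18629455566406, 55.99730682373047), 78.76495361328125), array([544.14311252, 168.54377331,  24.50159421]), 487)
  green [533.59612061 144.43153266  24.89854306]
blue (((547.919921875, 218.39886474609375), (104.30491638183594, 23.300235748291016), 79.04629516601562), array([547.82545982, 218.36073429,  24.42153223]), 210)
white (((545.3536987304688, 196.1963653564453), (154.8970489501953, 55.99730682373047), 78.76495361328125), array([536.83389223, 143.81196131,  24.6392845 ]), 235)
caliper (((459.05499267578125, 174.76144409179688), (150.7978057861328, 57.60627746582031), 88.98998260498047), array([444.25866654, 197.34862789,  12.55268641]), 412)
  green [440.48799748 181.7378604   23.91787719]
shears (((584.2880859375, 378.5901794433594), (156.8454132080078, 55.73817825317383), 88.75220489501953), array([575.78855312, 393.73103196,  11.46352194]), 354)
  green None
hammer (((473.24212646484375, 404.81842041015625), (146.34561157226562, 71.71680450439453), 89.12752532958984), array([461.39842486, 380.37587703,  22.02450286]), 438)

[... 479 characters left out ...]
.63937158 -486.0265355   124.72991057]
bottle (((750.279052734375, 189.97784423828125), (56.4550666809082, 65.41656494140625), 29.85274887084961), array([741.22249558, 183.49598864, 130.38846914]), 526)
can (((748.4083862304688, 40.900169372558594), (64.4693374633789, 63.049713134765625), 88.53206634521484), array([739.93422123,  39.36043027, 111.87338   ]), 444)
mug (((767.0774536132812, -168.50665283203125), (105.13512420654297, 77.15850830078125), 21.048030853271484), array([ 773.36774893, -166.59468208,   64.28447665]), 398)
tape (((306.2536315917969, -368.4237060546875), (99.9729232788086, 94.65213775634766), 88.02030181884766), array([ 305.0631483 , -368.33254322,   46.23111565]), 413)
```

Call:
{"op": "servo_tool", "data": {
  "deltas": [
    [[2.66,4.8,0.1],0.078],
    [[2.66,4.8,0.1],0.078],
    [[2.66,4.8,0.1],0.078],
    [[2.66,4.8,0.1],0.078],
    [[2.66,4.8,0.1],0.078],
    [[2.66,4.8,0.1],0.078],
    [[2.66,4.8,0.1],0.078],
    [[2.66,4.8,0.1],0.078],
    [[2.66,4.8,0.1],0.078],
    [[2.66,4.8,0.1],0.078],
    [[2.66,4.8,0.1],0.078],
    [[2.66,4.8,0.1],0.078],
    [[2.66,4.8,0.1],0.078],
    [[2.66,4.8,0.1],0.078],
    [[0,0,0],0],
    [[0,0,0],0],
    [[0,0,0],0]
  ],
  "fingers": 0.55,
  "squeeze": 25
}}

```text
time: 2.28
position: [528.8, 117.6, 233.5]
tcp_rot: [[0.202, 0.979, -0.001], [0.979, -0.202, -0.001], [-0.001, -0.0, -1.0]]
force: [-0.3, 0.4, 0.2]
width: 51.8
finger_force: 0.0
```

Run:
```python
from m import *
c,P=cam("wrist"); save(c,"w1",1.5); np.savez("w1.npz",c=c,P=P)
print(bot.get_obs()["position"],bot.get_obs()["tcp_rot"].round(3).tolist(),bot.get_obs()["time"],P[192,256],P[::96,::128].round().tolist())
```

```text
[528.93670462 117.57277145 233.59810248] [[0.203, 0.979, -0.0], [0.979, -0.203, -0.0], [-0.0, -0.0, -1.0]] 2.325 [528.11717859  78.82189725   1.03169059] [[[295.0, 351.0, 1.0], [435.0, 319.0, 1.0], [571.0, 291.0, 0.0], [707.0, 263.0, 1.0]], [[256.0, 254.0, 1.0], [406.0, 222.0, 2.0], [550.0, 192.0, 28.0], [696.0, 162.0, 1.0]], [[210.0, 144.0, 0.0], [372.0, 111.0, 1.0], [528.0, 79.0, 1.0], [684.0, 47.0, 1.0]], [[154.0, 14.0, 2.0], [507.0, 156.0, 330.0], [504.0, -41.0, 21.0], [567.0, 144.0, 329.0]]]
```

View pics/w1.png

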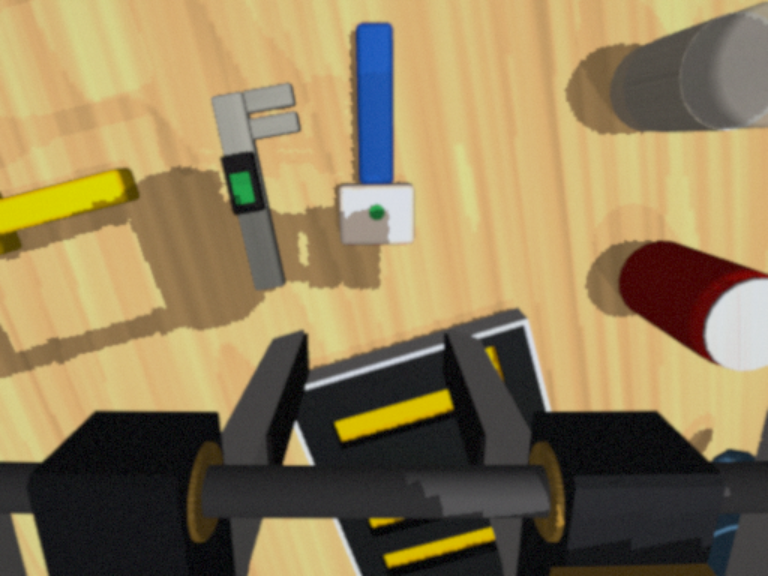

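```bash
cat >> m.py <<'E'
CEN=dict(scanner=(-17.5,0,155,56),hammer=(-32.5,0,145,74),shears=(-5,0,160,60),caliper=(-10,-18,150,60))
def tool(P,name,near,yaw,r=115,zlo=7,zhi=40):
    """pose of tool by rectangle around its points; near=approx centre, yaw=approx"""
    m=(np.hypot(P[:,:,0]-near[0],P[:,:,1]-near[1])<r)&(P[:,:,2]>zlo)&(P[:,:,2]<zhi)
    n,l,s,ce=cv2.connectedComponentsWithStats(m.astype(np.uint8))
    best=min((i for i in range(1,n) if s[i,4]>300),key=lambda i:np.hypot(*(np.nanmedian(P[l==i],0)[:2]-near)))
    rr,med,k=rect(P,l==best); (cx,cy),(w,h),a=rr; a=np.radians(a)
    a=min((a+j*np.pi/2 for j in range(-4,5)),key=lambda v:abs((v-yaw+np.pi)%(2*np.pi)-np.pi))
    ox,oy,L,W=CEN[name]; R=np.array([[np.cos(a),-np.sin(a)],[np.sin(a),np.cos(a)]])
    o=np.array([cx,cy])-R@[ox,oy]
    print(name,"origin",o.round(1),"yaw",round(float(a),4),"size",round(w,1),round(h,1),k); return o,a
E
python3 - <<'E'
from m import *
d=np.load("w1.npz"); P=d["P"]
tool(P,"scanner",(545,195),-1.766); tool(P,"caliper",(447,180),1.55)
print(np.nanmax(P[10:160,235:265,2]))
E
```

```text
scanner origin [541.8 179.4] yaw -1.7536 size 156.6 56.1 4667
caliper origin [441.2 185.3] yaw 7.8053 size 150.3 60.8 3925
29.808093756141943
```

Call:
{"op": "servo_tool", "data": {
  "deltas": [
    [[0.43,2.06,-3],0.007],
    [[0.43,2.06,-4],0.007],
    [[0.43,2.06,-4],0.008],
    [[0,0,-4],0],
    [[0,0,-3],0],
    [[0,0,-1.5],0],
    [[0,0,-0.9],0],
    [[0,0,0],0],
    [[0,0,0],0]
  ]
}}

```text
time: 3.45
position: [543.3, 180.7, 30.6]
tcp_rot: [[0.179, 0.984, 0.002], [0.984, -0.179, 0.0], [0.001, 0.002, -1.0]]
force: [0.2, 0.1, 0.2]
width: 51.6
finger_force: 0.0
```

Call:
{"op": "servo_tool", "data": {
  "deltas": [
    [[0,0,0],0],
    [[0,0,0],0],
    [[0,0,0],0],
    [[0,0,0],0],
    [[0,0,0],0]
  ],
  "fingers": 0,
  "squeeze": 45
}}

```text
time: 4.08
position: [542.4, 180.7, 29.7]
tcp_rot: [[0.179, 0.984, 0.0], [0.984, -0.179, 0.0], [0.0, 0.0, -1.0]]
force: [-1.0, -0.3, 2.8]
width: 25.6
finger_force: 45.0
```

Call:
{"op": "servo_tool", "data": {
  "deltas": [
    [[0,0,2],0],
    [[0,0,4],0],
    [[0,0,3.2],0],
    [[-0.35,-4.4,0],0.022],
    [[-0.35,-4.4,0],0.022],
    [[-0.35,-4.4,0],0.022],
    [[-0.35,-4.4,0],0.022],
    [[-0.35,-4.4,0],0.022],
    [[-0.35,-4.4,0],0.022],
    [[-0.35,-4.4,0],0.022],
    [[-0.35,-4.4,0],0.023],
    [[-0.35,-4.4,0],0.023],
    [[-0.35,-4.4,0],0.023],
    [[0,0,0],0],
    [[0,0,0],0]
  ]
}}

```text
time: 5.95
position: [506.8, -258.7, 120.8]
tcp_rot: [[-0.042, 0.999, -0.001], [0.999, 0.042, 0.002], [0.002, -0.001, -1.0]]
force: [1.0, 0.5, -2.0]
width: 25.7
finger_force: 45.0
```

Run:
```python
from m import *
o=bot.get_obs();print(o["position"],o["width"],o["force"])
c,P=cam("wrist"); save(c,"w2",1.0); np.savez("w2.npz",c=c,P=P)
c2,P2=cam("top"); save(c2[100:280],"t2",1.5); np.savez("t2.npz",c=c2,P=P2)
hs=cv2.cvtColor(c2,cv2.COLOR_RGB2HSV)
m=(abs(P2[:,:,0]-515)<60)&(P2[:,:,1]<-475)&(P2[:,:,1]>-560)&(P2[:,:,2]>60)
q=P2[m]; print("plate bbox mid",(q.min(0)+q.max(0))/2,q.min(0),q.max(0))
w=m&(hs[:,:,1]<70); print("white",(P2[w].min(0)+P2[w].max(0))/2)
```

```text
[ 506.83209538 -258.66267286  120.78010581] 25.671140327620773 [ 0.97242058  0.53284351 -2.0205178 ]
plate bbox mid [ 515.19623319 -507.65587171   92.3844868 ] [ 468.84570238 -527.44700382   60.73683327] [ 561.54676401 -487.8647396   124.03214033]
white [ 515.19264016 -501.88450203   90.33509241]
```

View pics/w2.png

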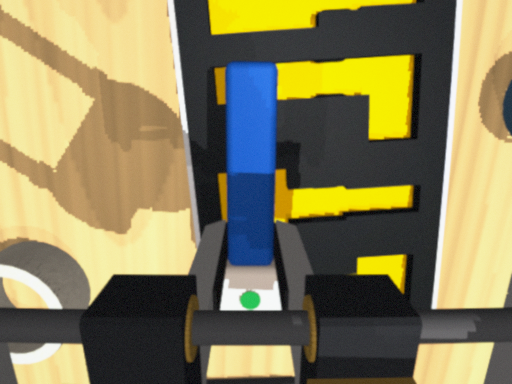

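The scanner's held firmly: handle at (250,165), head at (250,300). Now to the reading pose.

Call:
{"op": "servo_tool", "data": {
  "deltas": [
    [[0.15,-3,-0.4],0],
    [[0,-3,-0.6],0],
    [[0,-1.8,-0.4],0],
    [[0,-0.6,0],0],
    [[0,0,0],0],
    [[0,0,0],0],
    [[0,0,0],0],
    [[0,0,0],0],
    [[0,0,0],0],
    [[0,0,0],0]
  ]
}}

```text
time: 7.3
position: [509.0, -343.3, 107.5]
tcp_rot: [[-0.043, 0.999, 0.0], [0.999, 0.043, -0.0], [-0.0, 0.0, -1.0]]
force: [0.2, -0.2, -1.7]
width: 25.6
finger_force: 45.0
```

Run:
```python
from m import *
o=bot.get_obs();print(o["position"],o["width"],o["force"])
c,P=cam("side"); 
c2,P2=cam("top"); save(np.hstack([c[90:210,250:400],c2[130:250,300:450]]),"s3",2.5); np.savez("t3.npz",c=c2,P=P2)
hs=cv2.cvtColor(c2,cv2.COLOR_RGB2HSV)
m=(hs[:,:,0]>100)&(hs[:,:,0]<125)&(hs[:,:,1]>120)&(P2[:,:,2]>70)&(P2[:,:,1]<-200)&(P2[:,:,0]>450)&(P2[:,:,0]<560); print(rect(P2,m))
```

```text
[ 508.95082452 -343.28805938  107.51328559] 25.565890665821552 [ 0.21761447 -0.21288505 -1.68153326]
(((499.97283935546875, -299.69189453125), (101.11634063720703, 43.48313903808594), 85.0387954711914), array([ 505.78560027, -296.02337207,  103.20653687]), 241)
```

View pics/s3.png

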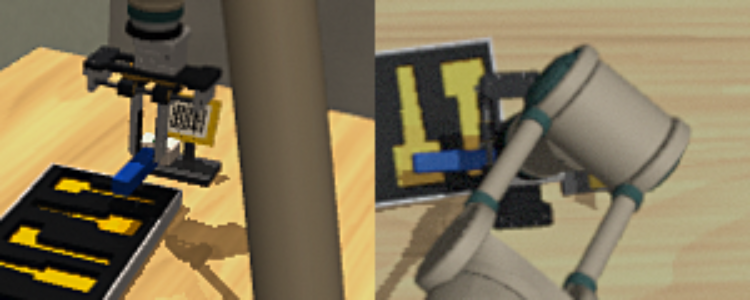

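In the picture the scanner (blue handle left crop (135,170), head at (160,148)) points square at the label (190,120), level. I'll hold still there now.

Call:
{"op": "servo_tool", "data": {
  "deltas": [
    [[0,0,0],0],
    [[0,0,0],0],
    [[0,0,0],0],
    [[0,0,0],0],
    [[0,0,0],0],
    [[0,0,0],0],
    [[0,0,0],0],
    [[0,0,0],0],
    [[0,0,0],0],
    [[0,0,0],0],
    [[0,0,0],0],
    [[0,0,0],0],
    [[0,0,0],0],
    [[0,0,0],0],
    [[0,0,0],0],
    [[0,0,0],0],
    [[0,0,0],0],
    [[0,0,0],0],
    [[0,0,0],0],
    [[0,0,0],0]
  ]
}}

```text
time: 9.9
position: [508.9, -343.4, 107.5]
tcp_rot: [[-0.043, 0.999, 0.0], [0.999, 0.043, -0.0], [-0.0, 0.0, -1.0]]
force: [0.2, -0.0, -2.5]
width: 25.4
finger_force: 45.0
```

Run:
```python
from m import *
d=np.load("top0.npz"); c,P=d["c"],d["P"]
hs=cv2.cvtColor(c,cv2.COLOR_RGB2HSV)
print(hs[int(300/1.5),int(370/1.5)],P[int(300/1.5),int(370/1.5)],hs[int(300/1.5),int(355/1.5)])
y=(hs[:,:,0]>20)&(hs[:,:,0]<36)&(hs[:,:,1]>130)&(hs[:,:,2]>90)
m=y&(P[:,:,0]>440)&(P[:,:,0]<670)&(P[:,:,1]<30)&(P[:,:,1]>-390)
n,l,s,ce=cv2.connectedComponentsWithStats(m.astype(np.uint8),connectivity=4)
for i in range(1,n):
    if s[i,4]>60: print("pocket",ce[i]*1.5,rect(P,l==i))
```

```text
[ 29 135 176] [497.3032847  -29.73623236  13.29919929] [30 12 43]
pocket [505.49074074 259.33024691] (((571.4339599609375, -342.3873596191406), (158.4937286376953, 61.56223678588867), 7.4922871589660645), array([ 595.21271579, -344.18840631,   14.71782857]), 486)
pocket [473.30902111 278.38099808] (((562.3034057617188, -263.5146789550781), (164.1690673828125, 63.345603942871094), 6.426605224609375), array([ 529.80662537, -264.88819857,   14.65882125]), 521)
pocket [431.74726477 268.62800875] (((553.631591796875, -183.29586791992188), (152.96417236328125, 63.63868713378906), 5.435463905334473), array([ 576.27902665, -171.67127297,   14.58038363]), 457)
pocket [403.55389222 283.84431138] (((544.4827270507812, -106.79998779296875), (151.74911499023438, 50.260257720947266), 6.468260765075684), array([ 526.34979325, -107.26183587,   14.26720689]), 501)
pocket [365.12171053 277.08881579] (((536.324951171875, -22.566192626953125), (148.16989135742188, 77.33464813232422), 5.963461399078369), array([555.30898715, -23.47266691,  14.36628227]), 456)
```

Call:
{"op": "servo_tool", "data": {
  "deltas": [
    [[0,3,4],0],
    [[0,3,4],0],
    [[1.71,-0.52,0.45],0.1637],
    [[1.71,-0.52,0.45],0.1637],
    [[1.71,-0.52,0.45],0.1637],
    [[1.71,-0.52,0.45],0.1637],
    [[1.71,-0.52,0.45],0.1637],
    [[1.71,-0.52,0.45],0.1637],
    [[1.71,-0.52,0.45],0.1637],
    [[1.71,-0.52,0.45],0.1637],
    [[1.71,-0.52,0.45],0.1637],
    [[1.71,-0.52,0.45],0.1637],
    [[0,0,0],0],
    [[0,0,0],0],
    [[0,0,0],0]
  ]
}}

```text
time: 11.78
position: [679.1, -335.1, 232.5]
tcp_rot: [[-0.994, -0.108, -0.001], [-0.108, 0.994, 0.001], [0.001, 0.001, -1.0]]
force: [-0.6, 0.7, -1.6]
width: 25.7
finger_force: 45.0
```

```bash
cat >> m.py <<'E'
PC=dict(scanner=(-17.5,0,(571.4,-342.4)),shears=(-5,0,(562.3,-263.5)),caliper=(-10,-18,(553.6,-183.3)),hammer=(-32.5,0,(536.3,-22.6)))
def yellow(c,P):
    hs=cv2.cvtColor(c,cv2.COLOR_RGB2HSV)
    m=(hs[:,:,0]>20)&(hs[:,:,0]<36)&(hs[:,:,1]>130)&(hs[:,:,2]>60)&(P[:,:,0]>440)&(P[:,:,0]<680)&(P[:,:,1]<40)&(P[:,:,1]>-400)&(P[:,:,2]<40)
    n,l,s,ce=cv2.connectedComponentsWithStats(m.astype(np.uint8),connectivity=4)
    for i in range(1,n):
        if s[i,4]>600: print("pocket",ce[i].round(),rect(P,l==i))
def psi(o): r=np.array(o["tcp_rot"]); return np.arctan2(r[1,0],r[0,0])
def local(P,o):
    p=psi(o); q=P-np.array(o["position"]); return np.stack([q[...,0]*np.cos(p)+q[...,1]*np.sin(p),-q[...,0]*np.sin(p)+q[...,1]*np.cos(p),q[...,2]],-1)
E
python3 - <<'E'
from m import *
o=bot.get_obs();print(o["position"],psi(o)%(2*np.pi),o["width"],o["joint_positions"].round(2))
c,P=cam("wrist"); save(c,"w4",1.2); np.savez("w4.npz",c=c,P=P); yellow(c,P)
hs=cv2.cvtColor(c,cv2.COLOR_RGB2HSV); z=o["position"][2]
m=(hs[:,:,0]>100)&(hs[:,:,0]<125)&(hs[:,:,1]>120)&(P[:,:,2]>z-50)&(P[:,:,2]<z+5)
L=local(P,o); q=L[m]; print("held blue, tool frame",q.min(0),q.max(0)); print(rect(L,m))
E
```

```text
[ 679.09840645 -335.05738513  232.46788166] 3.24937126708838 25.650185056024643 [-0.55  0.56  1.02  0.    1.57 -2.23]
pocket [254.  29.] (((534.765625, -346.9422912597656), (59.6500129699707, 29.766782760620117), 7.0109992027282715), array([ 533.60406557, -346.92616706,   16.17854173]), 1700)
pocket [329.  53.] (((569.9773559570312, -263.95172119140625), (149.65768432617188, 63.999237060546875), 5.9559326171875), array([ 535.04489465, -262.55631372,   16.13222465]), 4699)
pocket [410.  83.] (((557.94384765625, -184.4816131591797), (145.4249725341797, 65.583740234375), 6.424594402313232), array([ 579.35031628, -168.45185813,   16.13369073]), 4090)
pocket [474.  56.] (((548.7310180664062, -107.7307357788086), (147.61282348632812, 52.07703399658203), 6.095685958862305), array([ 526.19997423, -103.4214385 ,   16.13811326]), 4061)
held blue, tool frame [-16.54526051 -13.24294494  -8.08279494] [94.09708063 12.96367404  2.56963007]
(((38.77359390258789, -0.0638895034790039), (26.166826248168945, 110.60250854492188), 89.86219787597656), array([46.39668057,  0.2132837 , -2.92435492]), 9776)
```

View pics/w4.png

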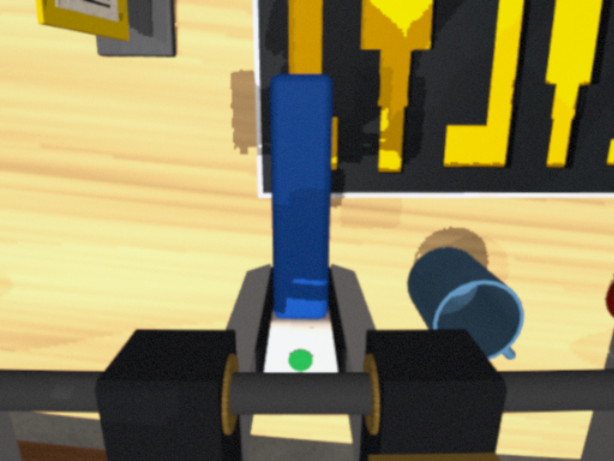

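Held scanner: handle (300,190), straight in the jaws. Its pocket is at (305,35), running off the top of the picture. Next, hover just above the pocket.

Call:
{"op": "servo_tool", "data": {
  "deltas": [
    [[-3,-0.2,-3],0],
    [[-3,-0.2,-4],0],
    [[-3.08,-0.2,-4],0],
    [[0,0,-3],0],
    [[0,0,-1.7],0],
    [[0,0,0],0],
    [[0,0,0],0],
    [[0,0,0],0]
  ]
}}

```text
time: 12.82
position: [590.2, -341.9, 77.0]
tcp_rot: [[-0.994, -0.109, 0.002], [-0.109, 0.994, -0.002], [-0.002, -0.002, -1.0]]
force: [-0.3, 0.6, -1.4]
width: 25.4
finger_force: 45.0
```

Run:
```python
from m import *
o=bot.get_obs();print(o["position"],psi(o)%(2*np.pi),o["width"],o["force"])
c,P=cam("wrist"); save(c,"w5",1.2); np.savez("w5.npz",c=c,P=P); yellow(c,P)
```

```text
[ 590.23430237 -341.85918125   76.95299369] 3.25105422582249 25.40600749349505 [-0.25931411  0.58060674 -1.40074832]
pocket [371. 138.] (((557.7642822265625, -264.9593811035156), (153.5658721923828, 64.55039978027344), 5.763810157775879), array([ 522.8192753 , -263.61883293,   16.08727984]), 12098)
pocket [481. 230.] (((563.088623046875, -184.28408813476562), (137.06602478027344, 65.51431274414062), 7.024956226348877), array([ 601.36492198, -167.58475571,   16.08981113]), 4944)
```

View pics/w5.png

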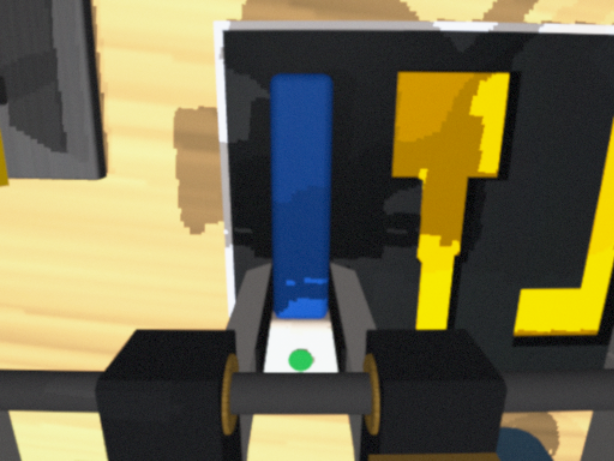

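Call:
{"op": "servo_tool", "data": {
  "deltas": [
    [[0,0,0],0],
    [[0,0,0],0],
    [[0,0,0],0],
    [[0,0,0],0]
  ]
}}

```text
time: 13.38
position: [589.1, -341.3, 75.4]
tcp_rot: [[-0.994, -0.109, -0.0], [-0.109, 0.994, 0.0], [0.0, 0.0, -1.0]]
force: [-0.9, -0.1, -2.4]
width: 25.8
finger_force: 45.0
```

Call:
{"op": "servo_tool", "data": {
  "deltas": [
    [[-0.17,0,-0.8],0],
    [[0,0,-0.7],0],
    [[0,0,-0.2],0],
    [[0,0,-0.2],0],
    [[0,0,-0.1],0],
    [[0,0,-0.1],0],
    [[0,0,0],0],
    [[0,0,0],0],
    [[0,0,0],0]
  ]
}}

```text
time: 14.5
position: [586.8, -340.9, 57.4]
tcp_rot: [[-0.994, -0.109, -0.0], [-0.109, 0.994, 0.0], [0.0, 0.0, -1.0]]
force: [-4.6, 4.0, 12.7]
width: 25.7
finger_force: 45.0
```

Call:
{"op": "servo_tool", "data": {
  "deltas": [
    [[-0.03,0.04,-0.05],0],
    [[0,0,0],0],
    [[0,0,0],0]
  ]
}}

```text
time: 14.88
position: [586.8, -340.9, 57.4]
tcp_rot: [[-0.994, -0.109, 0.0], [-0.109, 0.994, -0.001], [-0.0, -0.001, -1.0]]
force: [-4.5, 2.3, 13.9]
width: 25.4
finger_force: 45.0
```

Run:
```python
from m import *
o=bot.get_obs();print(o["position"],o["width"],o["force"],o["torque"])
c,P=cam("wrist"); np.savez("w6.npz",c=c,P=P); L=local(P,o)
c2,P2=cam("top")
a=cv2.resize(c[30:290,160:320],None,fx=2.2,fy=2.2); b=cv2.resize(c2[140:230,300:370],(445,572)); save(np.hstack([a,b]),"w6",1)
```

```text
[ 586.80541558 -340.89389179   57.35341109] 25.37133638497354 [-4.50885721  2.33410231 13.88016466] [ 0.58282826  0.86960492 -0.04552108]
```

View pics/w6.png

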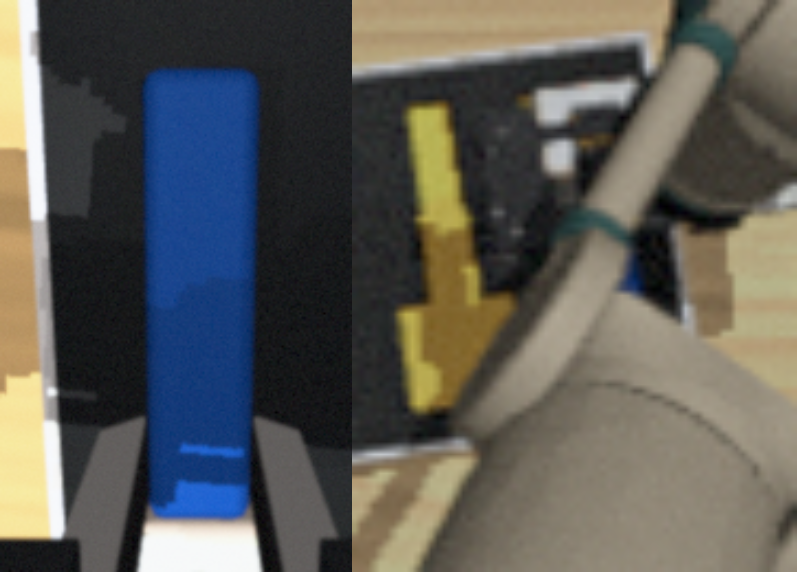

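Call:
{"op": "servo_tool", "data": {
  "deltas": [
    [[-0.1,0,0],0],
    [[-0.05,0,0],0],
    [[0,0,0],0],
    [[0,0,0],0]
  ]
}}

```text
time: 15.48
position: [586.7, -340.9, 57.4]
tcp_rot: [[-0.994, -0.109, 0.003], [-0.109, 0.994, -0.001], [-0.003, -0.001, -1.0]]
force: [-2.4, 2.6, 12.2]
width: 25.7
finger_force: 45.0
```

Call:
{"op": "servo_tool", "data": {
  "deltas": [
    [[0,0.08,0],0],
    [[0,0.05,0],0],
    [[0,0,0],0],
    [[0,0,0],0]
  ]
}}

```text
time: 15.98
position: [586.7, -340.7, 57.5]
tcp_rot: [[-0.994, -0.109, 0.003], [-0.109, 0.994, -0.003], [-0.003, -0.003, -1.0]]
force: [-2.6, 1.0, 11.4]
width: 25.6
finger_force: 45.0
```

Run:
```python
from m import *
d=np.load("w6.npz"); P=d["P"]; o=bot.get_obs()
L=local(P,o); L[...,2]=P[...,2]
# tool-frame map of height around handle, median
for x in (105,102,100,98,97,96,95,94,92):
    print(x,[ (lambda s:None if not s.any() else round(float(np.nanmedian(P[s][:,2])),0))((abs(L[...,0]-x)<.6)&(abs(L[...,1]-y)<1)) for y in range(-20,21,2)])
for x in (80,60,40): print(x,[ (lambda s:None if not s.any() else round(float(np.nanmedian(P[s][:,2])),0))((abs(L[...,0]-x)<5)&(abs(L[...,1]-y)<.5)) for y in range(-20,21,1)])
c2,P2=cam("top"); np.savez("t7.npz",c=c2,P=P2)
L2=local(P2,o); hs=cv2.cvtColor(c2,cv2.COLOR_RGB2HSV)
m=(abs(L2[...,0]+40)<45)&(abs(L2[...,1])<60)
yl=m&(hs[:,:,0]>12)&(hs[:,:,0]<36)&(hs[:,:,1]>110)&(P2[:,:,2]<40); print("yellow",L2[yl].round().tolist())
w=m&(hs[:,:,1]<60)&(hs[:,:,2]>120)&(P2[:,:,2]>30)&(P2[:,:,2]<70); print("white",rect(L2,w))
```

```text
105 [29.0, 29.0, 29.0, 29.0, 29.0, 29.0, 29.0, 29.0, 29.0, 29.0, 29.0, 29.0, 29.0, 29.0, 29.0, 29.0, 29.0, 28.0, 29.0, 29.0, 29.0]
102 [29.0, 29.0, 30.0, 30.0, 29.0, 29.0, 29.0, 29.0, 29.0, 29.0, 29.0, 30.0, 29.0, 29.0, 30.0, 29.0, 30.0, 29.0, 29.0, 30.0, 29.0]
100 [29.0, 29.0, 29.0, 29.0, 29.0, 29.0, 29.0, 30.0, 29.0, 29.0, 29.0, 29.0, 29.0, 29.0, 30.0, 29.0, 29.0, 29.0, 29.0, 29.0, 29.0]
98 [29.0, 29.0, 29.0, 29.0, 29.0, 29.0, 30.0, 29.0, 29.0, 29.0, 29.0, 29.0, 29.0, 29.0, 29.0, 29.0, 29.0, 28.0, 29.0, 29.0, 29.0]
97 [29.0, 29.0, 29.0, 29.0, 29.0, 29.0, 29.0, 29.0, 29.0, 29.0, 29.0, 29.0, 29.0, 29.0, 29.0, 30.0, 29.0, 29.0, 29.0, 29.0, 29.0]
96 [29.0, 29.0, 29.0, 29.0, 29.0, 29.0, 29.0, 29.0, 29.0, 29.0, 29.0, 29.0, 29.0, 29.0, 29.0, 29.0, 29.0, 29.0, 29.0, 29.0, 29.0]
95 [29.0, 29.0, 29.0, 29.0, 29.0, None, None, None, None, None, None, None, None, None, None, None, 28.0, 29.0, 29.0, 29.0, 29.0]
94 [29.0, 29.0, 29.0, 29.0, None, 51.0, 51.0, 52.0, 51.0, 52.0, 52.0, 52.0, 52.0, 51.0, 52.0, 52.0, None, 28.0, 29.0, 29.0, 29.0]
92 [29.0, 29.0, 29.0, 29.0, 53.0, 54.0, 54.0, 54.0, 54.0,
[... 389 characters left out ...]
.0, 55.0, 55.0, 55.0, 55.0, 55.0, 55.0, 55.0, 55.0, 55.0, 55.0, 55.0, 55.0, 55.0, 55.0, 55.0, 55.0, 55.0, 55.0, 55.0, 54.0, 54.0, 54.0, 51.0, None, 29.0, 29.0, 29.0, 29.0, 29.0, 29.0]
40 [29.0, 29.0, 29.0, 29.0, 29.0, 29.0, None, 52.0, 53.0, 54.0, 54.0, 55.0, 55.0, 55.0, 55.0, 55.0, 55.0, 55.0, 55.0, 55.0, 55.0, 55.0, 55.0, 55.0, 55.0, 55.0, 55.0, 55.0, 55.0, 55.0, 55.0, 54.0, 53.0, 51.0, None, 29.0, 29.0, 29.0, 29.0, 29.0, 29.0]
yellow [[-63.0, -27.0, -42.0], [-60.0, -28.0, -23.0], [-60.0, -28.0, -41.0], [-56.0, -29.0, -23.0]]
white (((-51.274810791015625, -12.939262390136719), (83.10611724853516, 66.72278594970703), 89.99679565429688), array([-52.16325794, -15.83652319,  -4.8906534 ]), 77)
```

```bash
cat >> m.py <<'E'
def centre(name,o=None):
    c=optics.read_camera(name)
    if "R" in c: return -np.array(c["R"]).T@np.array(c["t"])
    T=np.array(c["tool_from_camera"]); return np.array(o["tcp_rot"])@T[:3,3]+np.array(o["position"])
def holes(P,t,zp,amin=300,depth=4):
    """outlines of pockets: rays of sunken pixels cut with the foam's top plane zp"""
    Q=t+(P-t)*((zp-t[2])/(P[...,2]-t[2]))[...,None]
    m=(P[...,2]<zp-depth)&(P[...,2]>8)&(Q[...,0]>440)&(Q[...,0]<680)&(Q[...,1]<40)&(Q[...,1]>-400)
    n,l,s,ce=cv2.connectedComponentsWithStats(m.astype(np.uint8),connectivity=4)
    for i in range(1,n):
        if s[i,4]>amin: print("hole",ce[i].round(),"edge" if s[i,1]==0 else "",[np.round(v,2) for v in cv2.minAreaRect(Q[l==i][:,:2].astype(np.float32))],s[i,4])
E
python3 - <<'E'
from m import *
o=bot.get_obs(); t=centre("top"); tw=centre("wrist",o); print("top cam",t,"wrist in tool",local(tw,o))
P=np.load("top0.npz")["P"]
f=P[(abs(P[...,0]-554)<95)&(abs(P[...,1]+180)<200)&(P[...,2]>23)]; zp=np.median(f[:,2]); print(zp)
holes(P,t,zp,200)
E
```

```text
top cam [ 428.52352317  -52.45890443 1212.86028298] wrist in tool [ 78.16518434  -0.42886558 166.11441142]
27.220083084012117
hole [337. 172.]  [array([ 574.39, -346.09]), array([159.79,  59.56]), np.float64(11.8)] 501
hole [316. 185.]  [array([ 562.28, -264.12]), array([162.35,  61.78]), np.float64(7.67)] 514
hole [288. 178.]  [array([ 555.84, -186.48]), array([153.01,  74.41]), np.float64(10.68)] 470
hole [270. 189.]  [array([ 545.89, -107.66]), array([153.68,  48.33]), np.float64(6.7)] 504
hole [244. 184.]  [array([537.42, -18.83]), array([ 77.53, 148.22]), np.float64(88.94)] 456
```

Call:
{"op": "servo_tool", "data": {
  "deltas": [
    [[0,0,1.5],0],
    [[0,0,3],0],
    [[0.5,3,3],0],
    [[0.5,3,3],0],
    [[0.5,1.5,2],0],
    [[0,0,0],0],
    [[0,0,0],0],
    [[0,0,0],0],
    [[0,0,0],0],
    [[0,0,0],0],
    [[0,0,0],0],
    [[0,0,0],0]
  ]
}}

```text
time: 17.62
position: [600.7, -264.7, 179.0]
tcp_rot: [[-0.994, -0.109, 0.0], [-0.109, 0.994, 0.0], [-0.0, 0.0, -1.0]]
force: [0.4, -0.1, -1.7]
width: 25.6
finger_force: 45.0
```

```bash
cat >> m.py <<'E'
import scipy.optimize as so
U=lambda *r:r
SH=dict(scanner=U((-95,15,-13,13),(15,60,-28,28)),hammer=U((-105,18,-12,12),(18,40,-37,37)),
 caliper=U((-85,65,-12,12),(30,65,-48,12)),shears=U((-85,-32,-30,30),(-32,75,-10,10),(-15,15,-13,13)))
def sdf(q,rs):
    d=[]
    for a,b,c,e in rs:
        dx=np.maximum(a-q[:,0],q[:,0]-b); dy=np.maximum(c-q[:,1],q[:,1]-e)
        d.append(np.hypot(np.maximum(dx,0),np.maximum(dy,0))+np.minimum(np.maximum(dx,dy),0))
    return np.min(d,0)
def fitfoot(Q,inside,name,g,grow,pad=25):
    """Q Nx2 plane points, inside bool; match outline (grown) by soft overlap -> pose"""
    x0=np.array(g,float); rs=[(a-grow,b+grow,c-grow,e+grow) for a,b,c,e in SH[name]]
    def loc(p): dx=Q-p[:2]; c,s=np.cos(p[2]),np.sin(p[2]); return np.c_[dx[:,0]*c+dx[:,1]*s,-dx[:,0]*s+dx[:,1]*c]
    sel=sdf(loc(x0),rs)<pad; Q=Q[sel]; y=inside[sel].astype(float)
    for w in (3.,1.):
        f=lambda v:np.mean((1/(1+np.exp(np.clip(sdf(loc([v[0],v[1],v[2]/50]),rs)/w,-30,30)))-y)**2)
        r=so.minimize(f,[x0[0],x0[1],x0[2]*50],method="Nelder-Mead",options=dict(initial_simplex=np.array([x0*[1,1,50]]*4)+np.vstack([[0,0,0],np.eye(3)*3]),xatol=.01,fatol=1e-9))
        x0=np.array([r.x[0],r.x[1],r.x[2]/50])
    return x0.round(4),round(r.fun,4),len(Q)
def pocket(P,t,name,g,zp=None,only=None):
    m=(np.hypot(P[...,0]-g[0],P[...,1]-g[1])<130)&(P[...,2]>8)&(P[...,2]<33)
    if zp is None:
        f=P[m][:,2]; zp=np.median(f[f>23])
    if only is not None: m&=only
    q=P[m]; Q=(t+(q-t)*((zp-t[2])/(q[:,2]-t[2]))[:,None])[:,:2]
    return fitfoot(Q,q[:,2]<zp-4,name,g,1.5),round(float(zp),1)
PK=dict(scanner=(588.6,-341.3,.11),shears=(567.3,-263.5,.11),caliper=(561.5,-164.4,.11),hammer=(568.6,-19,.11))
E
python3 - <<'E'
from m import *
o=bot.get_obs();print(o["position"],psi(o)%(2*np.pi),o["width"],o["force"])
c,P=cam("wrist"); save(c,"w8",1.2); np.savez("w8.npz",c=c,P=P)
t=centre("wrist",o); t0=centre("top"); P0=np.load("top0.npz")["P"]
for n,g in PK.items():
    print(n,"top",pocket(P0,t0,n,g),"wrist",pocket(P,t,n,g))
E
```

```text
[ 600.66662022 -264.68743245  179.00434485] 3.2507959091883487 25.59123333834805 [ 0.39304794 -0.11569592 -1.68101988]
scanner top ((array([ 5.893488e+02, -3.389122e+02,  1.125000e-01]), np.float64(0.0455), 1504), 27.3) wrist ((array([ 5.897752e+02, -3.400605e+02,  1.137000e-01]), np.float64(0.0135), 19014), 29.2)
shears top ((array([ 5.676184e+02, -2.643354e+02,  1.046000e-01]), np.float64(0.0448), 1632), 27.3) wrist ((array([ 5.686424e+02, -2.632126e+02,  1.164000e-01]), np.float64(0.008), 12642), 29.1)
caliper top ((array([ 5.621290e+02, -1.666998e+02,  1.081000e-01]), np.float64(0.0659), 1571), 27.2) wrist ((array([ 5.619103e+02, -1.665897e+02,  1.106000e-01]), np.float64(0.0347), 19580), 29.1)
hammer top ((array([ 5.690205e+02, -2.137770e+01,  1.050000e-01]), np.float64(0.0374), 1524), 27.1) wrist ((array([ 5.680439e+02, -2.014510e+01,  1.113000e-01]), np.float64(0.0181), 9858), 29.0)
```

View pics/w8.png

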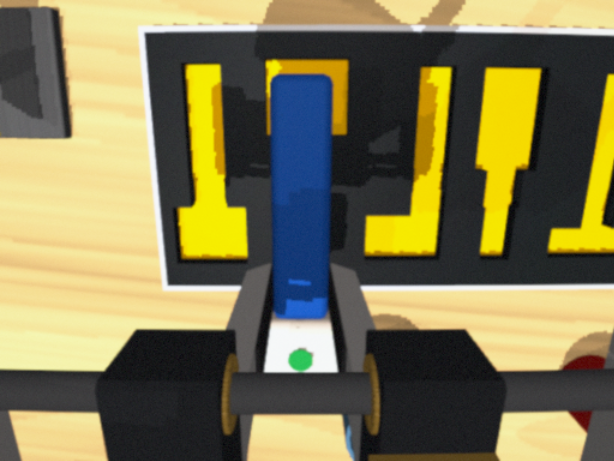

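Both full pocket outlines show: scanner pocket (213,160) and the handle (300,190) still square in the jaws. The first try was about 2 mm short in x.

Run:
```python
from m import *
d=np.load("w8.npz"); o=bot.get_obs(); L=local(d["P"],o); c=d["c"]
hs=cv2.cvtColor(c,cv2.COLOR_RGB2HSV)
m=(hs[:,:,0]>100)&(hs[:,:,0]<125)&(hs[:,:,1]>120)&(abs(L[...,2])<30)
q=L[m]; print(q.min(0),q.max(0),rect(L,m))
s=np.abs(q[:,0]-50)<30; print(np.median(q[s,2]), np.polyfit(q[s,0],q[s,2],1))
```

```text
[-16.14358853 -13.07990001  -8.28777122] [93.02614868 13.05498815 18.48709446] (((38.45003890991211, -0.039473533630371094), (26.085861206054688, 109.15715789794922), 89.9037857055664), array([45.08323157, -0.1044255 , -2.99552132]), 9872)
-2.9875895084199158 [ 1.02768754e-03 -3.17572741e+00]
```

Call:
{"op": "servo_tool", "data": {
  "deltas": [
    [[-0.61,-3.75,-2],0.001],
    [[-0.6,-3.8,-3],0.001],
    [[0,0,-3],0],
    [[0,0,-2.4],0],
    [[0,0,-0.9],0],
    [[0,0,0],0],
    [[0,0,0],0],
    [[0,0,0],0],
    [[0,0,0],0],
    [[0,0,0],0],
    [[0,0,0],0],
    [[0,0,0],0]
  ]
}}

```text
time: 19.27
position: [588.5, -340.1, 66.0]
tcp_rot: [[-0.994, -0.111, -0.0], [-0.111, 0.994, 0.0], [0.0, 0.0, -1.0]]
force: [0.3, -0.2, -2.2]
width: 25.6
finger_force: 45.0
```

Call:
{"op": "servo_tool", "data": {
  "deltas": [
    [[0.03,0,-0.5],0],
    [[0,0,-0.3],0],
    [[0,0,-0.2],0],
    [[0,0,-0.2],0],
    [[0,0,-0.1],0],
    [[0,0,0],0],
    [[0,0,0],0],
    [[0,0,0],0]
  ]
}}

```text
time: 20.27
position: [589.0, -340.5, 53.4]
tcp_rot: [[-0.994, -0.111, 0.001], [-0.111, 0.994, -0.001], [-0.001, -0.001, -1.0]]
force: [-0.3, -0.5, 2.2]
width: 25.5
finger_force: 45.0
```

Call:
{"op": "servo_tool", "data": {
  "deltas": [
    [[0,0,-0.3],0],
    [[0,0,-0.3],0],
    [[0,0,-0.2],0],
    [[0,0,-0.1],0],
    [[0,0,-0.1],0],
    [[0,0,0],0],
    [[0,0,0],0],
    [[0,0,0],0]
  ]
}}

```text
time: 21.28
position: [589.1, -340.2, 44.8]
tcp_rot: [[-0.994, -0.111, 0.001], [-0.111, 0.994, -0.001], [-0.001, -0.001, -1.0]]
force: [-2.4, 1.1, 9.7]
width: 25.4
finger_force: 45.0
```

Call:
{"op": "servo_tool", "data": {
  "deltas": [
    [[0,0,-0.1],0],
    [[0,0,0],0],
    [[0,0,0],0]
  ]
}}

```text
time: 21.65
position: [589.1, -340.2, 44.8]
tcp_rot: [[-0.994, -0.111, 0.001], [-0.111, 0.994, -0.001], [-0.001, -0.001, -1.0]]
force: [-2.7, 1.8, 14.6]
width: 25.6
finger_force: 45.0
```

Call:
{"op": "servo_tool", "data": {
  "deltas": [
    [[0,0,0.2],0],
    [[0,0,0],0],
    [[0,0,0],0],
    [[0,0,1],0],
    [[0,0,2],0],
    [[0,0,0],0],
    [[0,0,0],0]
  ],
  "fingers": 0.5
}}

```text
time: 22.52
position: [588.6, -340.0, 73.7]
tcp_rot: [[-0.994, -0.111, -0.0], [-0.111, 0.994, 0.0], [0.0, 0.0, -1.0]]
force: [-0.3, 0.0, -1.0]
width: 47.1
finger_force: 0.0
```

Call:
{"op": "servo_tool", "data": {
  "deltas": [
    [[0,0,0],0],
    [[0,0,0],0],
    [[0,0,-0.5],0],
    [[0,0,-0.5],0],
    [[0,0,-0.6],0],
    [[0,0,-0.4],0],
    [[0,0,-0.2],0],
    [[0,0,0],0],
    [[0,0,0],0],
    [[0,0,0],0]
  ],
  "fingers": 0
}}

```text
time: 23.78
position: [588.6, -340.0, 55.2]
tcp_rot: [[-0.994, -0.111, 0.001], [-0.111, 0.994, -0.0], [-0.0, -0.001, -1.0]]
force: [-3.9, 2.7, 15.2]
width: 0.7
finger_force: 7.7
```

Call:
{"op": "servo_tool", "data": {
  "deltas": [
    [[0,0,3],0],
    [[0,0,5],0],
    [[0,0,2],0],
    [[-0.78,5,1.75],-0.17],
    [[-0.78,5,1.75],-0.17],
    [[-0.78,5,1.75],-0.17],
    [[-0.78,5,1.75],-0.17],
    [[-0.78,5,1.75],-0.17],
    [[-0.78,5,1.75],-0.17],
    [[-0.78,5,1.75],-0.17],
    [[-0.78,5,1.75],-0.17],
    [[-0.78,5,1.75],-0.17],
    [[-0.78,5,1.75],-0.17],
    [[0,0,0],0],
    [[0,0,0],0],
    [[0,0,0],0],
    [[0,0,0],0],
    [[0,0,0],0]
  ],
  "fingers": 0.5
}}

```text
time: 26.02
position: [511.0, 159.1, 326.7]
tcp_rot: [[0.019, 1.0, -0.0], [1.0, -0.019, -0.0], [-0.0, -0.0, -1.0]]
force: [-0.9, -0.4, -0.4]
width: 47.1
finger_force: 0.0
```

```bash
cat >> m.py <<'E'
def find(P,t,name,g,r=130,zt=None):
    """pose of a tool on the bench: rays of its raised pixels kept where z is a tool's"""
    m=(np.hypot(P[...,0]-g[0],P[...,1]-g[1])<r)&(P[...,2]<33)&(P[...,2]>-6)
    return fitfoot(P[m][:,:2],P[m][:,2]>6.5,name,g,0,25)
E
python3 - <<'E'
from m import *
o=bot.get_obs();print(o["position"],psi(o)%(2*np.pi),o["width"],o["joint_positions"].round(2))
c,P=cam("wrist"); save(c,"w9",1.2); np.savez("w9.npz",c=c,P=P); t=centre("wrist",o)
for n,g in dict(caliper=(441,185,1.53),shears=(584,374,-1.59),hammer=(473,372,-1.587)).items(): print(n,find(P,t,n,g))
c2,P2=cam("top"); save(c2[80:300,60:400],"t9",2); np.savez("t9.npz",c=c2,P=P2)
E
```

```text
[510.96435636 159.05363187 326.71148361] 1.5516327213248042 47.07017005272479 [ 0.17  0.17  1.38 -0.    1.59  0.19]
caliper (array([441.7901, 185.3167,   1.5324]), np.float64(0.0194), 8119)
shears (array([610.4143, 371.6863,  -1.7046]), np.float64(0.015), 3328)
hammer (array([468.1422, 377.5191,  -1.4294]), np.float64(0.0241), 3813)
```

View pics/w9.png

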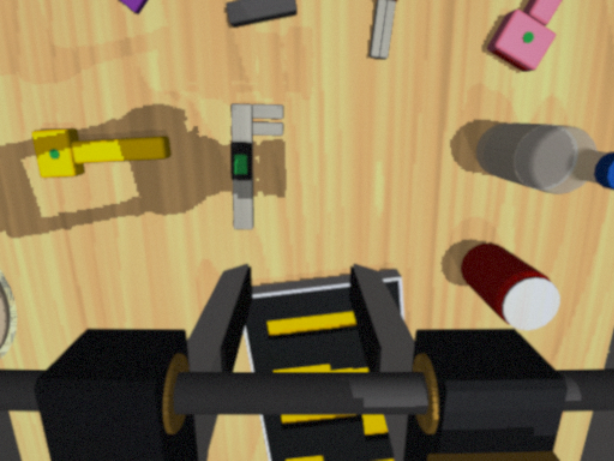

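View pics/t9.png

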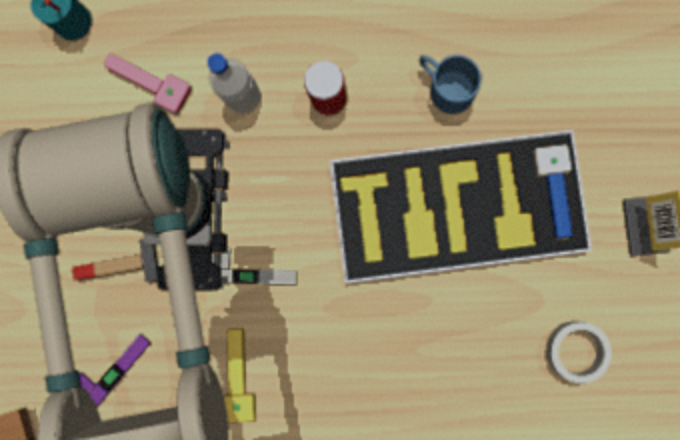

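Call:
{"op": "servo_tool", "data": {
  "deltas": [
    [[-2.3,0.87,-5],-0.01],
    [[-2.3,0.87,-5],-0.01],
    [[-2.3,0.87,-5],0],
    [[0,0,-5],0],
    [[0,0,-4],0],
    [[0,0,-2.5],0],
    [[0,0,-1.2],0],
    [[0,0,-0.5],0],
    [[0,0,0],0],
    [[0,0,0],0],
    [[0,0,0],0],
    [[0,0,0],0]
  ]
}}

```text
time: 27.68
position: [442.1, 186.0, 45.4]
tcp_rot: [[0.038, 0.999, 0.001], [0.999, -0.038, 0.0], [0.0, 0.001, -1.0]]
force: [0.9, 0.4, -0.9]
width: 46.9
finger_force: 0.0
```

Call:
{"op": "servo_tool", "data": {
  "deltas": [
    [[0,0,-1],0],
    [[0,0,-0.6],0],
    [[0,0,0],0],
    [[0,0,0],0],
    [[0,0,0],0],
    [[0,0,0],0]
  ]
}}

```text
time: 28.42
position: [442.0, 186.0, 29.2]
tcp_rot: [[0.038, 0.999, 0.0], [0.999, -0.038, 0.0], [0.0, 0.0, -1.0]]
force: [0.0, 0.2, -0.3]
width: 47.2
finger_force: 0.0
```

Call:
{"op": "servo_tool", "data": {
  "deltas": [
    [[0,0,0],0],
    [[0,0,0],0],
    [[0,0,0],0],
    [[0,0,0],0],
    [[0,0,0],0]
  ],
  "fingers": 0,
  "squeeze": 45
}}

```text
time: 29.05
position: [441.9, 185.9, 29.0]
tcp_rot: [[0.038, 0.999, 0.0], [0.999, -0.038, 0.0], [0.0, 0.0, -1.0]]
force: [-0.6, -0.6, 0.2]
width: 23.2
finger_force: 45.0
```

Call:
{"op": "servo_tool", "data": {
  "deltas": [
    [[0,0,3],0],
    [[0,0,5],0],
    [[0,0,4],0],
    [[0.98,-2.9,0.33],-0.158],
    [[0.98,-2.9,0.33],-0.158],
    [[0.98,-2.9,0.33],-0.158],
    [[0.98,-2.9,0.33],-0.158],
    [[0.98,-2.9,0.33],-0.158],
    [[0.98,-2.9,0.33],-0.158],
    [[0.98,-2.9,0.33],-0.158],
    [[0.98,-2.9,0.33],-0.158],
    [[0.98,-2.9,0.33],-0.158],
    [[0,0,0],0],
    [[0,0,0],0],
    [[0,0,0],0],
    [[0,0,0],0],
    [[0,0,0],0],
    [[0,0,0],0]
  ]
}}

```text
time: 31.3
position: [530.0, -74.8, 178.8]
tcp_rot: [[0.994, 0.111, 0.0], [0.111, -0.994, -0.0], [0.0, 0.0, -1.0]]
force: [0.2, 0.8, -2.6]
width: 23.5
finger_force: 45.0
```

```bash
cat >> m.py <<'E'
def held(P,o,name,sgn,z0=-25,z1=12):
    """pose of held tool in the tool frame (x,y mirrored so that frame is x, left): sgn=+1 tool x = object's x"""
    L=local(P,o); m=(L[...,2]>z0)&(L[...,2]<z1)&(np.hypot(L[...,0],L[...,1])<130)
    return L,m
E
python3 - <<'E'
from m import *
o=bot.get_obs();print(o["position"],psi(o),o["width"],o["joint_positions"].round(2))
c,P=cam("wrist"); save(c,"w10",1.2); np.savez("w10.npz",c=c,P=P,o=o); t=centre("wrist",o)
for n in ("caliper","hammer","shears"): print(n,pocket(P,t,n,PK[n]))
L=local(P,o); 
m=(L[...,2]>-34)&(L[...,2]<-8)&(L[...,0]>22)&(L[...,0]<110)&(abs(L[...,1])<70)
q=L[m]; print(np.percentile(q,[0,1,50,99,100],axis=0).round(1).tolist(),len(q))
E
```

```text
[530.00496597 -74.78153089 178.76490008] 0.11128998001168777 23.53291189787556 [-0.27  0.24  1.66 -0.    1.24  1.19]
caliper ((array([ 5.624313e+02, -1.646721e+02,  1.153000e-01]), np.float64(0.0277), 17680), 29.1)
hammer ((array([ 5.693183e+02, -2.064810e+01,  1.130000e-01]), np.float64(0.0136), 16696), 29.1)
shears ((array([ 5.686951e+02, -2.622651e+02,  1.089000e-01]), np.float64(0.021), 18480), 29.2)
[[22.0, -48.6, -25.4], [22.8, -47.1, -21.5], [45.2, -14.4, -15.1], [64.7, 10.9, -13.4], [64.9, 11.6, -9.2]] 7127
```

View pics/w10.png

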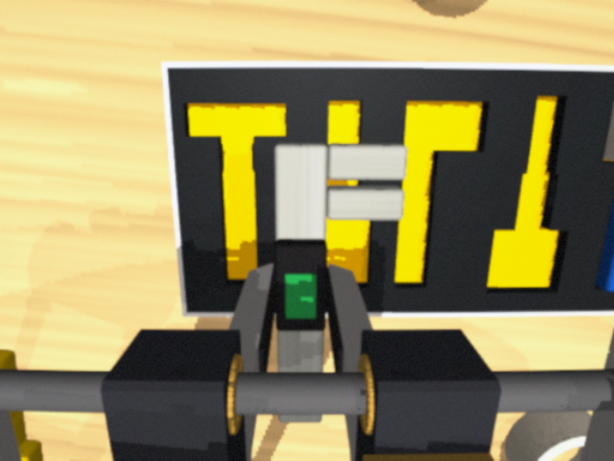

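Held caliper: readout (300,295), jaws (365,180), square. Its pocket is at (415,190). I'll refit with a tighter margin so the neighbouring pockets don't disturb the fit.

```bash
sed -i 's/name,g,1.5),round/name,g,1.5,9),round/' m.py
python3 - <<'E'
from m import *
o=bot.get_obs(); t=centre("wrist",o); P=np.load("w10.npz",allow_pickle=True)["P"]
for n in ("caliper","hammer","shears"): print("w10",n,pocket(P,t,n,PK[n]))
o8=dict(position=np.array([600.667,-264.687,179.004]),tcp_rot=np.array([[-.994,-.109,0],[-.109,.994,0],[0,0,-1.]]))
P=np.load("w8.npz")["P"]; t=centre("wrist",o8)
for n in PK: print("w8",n,pocket(P,t,n,PK[n]))
E
```

```text
w10 caliper ((array([ 5.624316e+02, -1.646733e+02,  1.153000e-01]), np.float64(0.0271), 9578), 29.1)
w10 hammer ((array([ 5.693185e+02, -2.065040e+01,  1.130000e-01]), np.float64(0.0228), 10007), 29.1)
w10 shears ((array([ 5.686957e+02, -2.622668e+02,  1.089000e-01]), np.float64(0.038), 10220), 29.2)
w8 scanner ((array([ 5.897764e+02, -3.400577e+02,  1.137000e-01]), np.float64(0.0231), 11072), 29.2)
w8 shears ((array([ 5.686439e+02, -2.632094e+02,  1.164000e-01]), np.float64(0.0214), 4713), 29.1)
w8 caliper ((array([ 5.619121e+02, -1.665868e+02,  1.106000e-01]), np.float64(0.0256), 10459), 29.1)
w8 hammer ((array([ 5.680458e+02, -2.014090e+01,  1.113000e-01]), np.float64(0.0332), 5354), 29.0)
```

Call:
{"op": "servo_tool", "data": {
  "deltas": [
    [[1.62,-4.54,-2],0],
    [[1.62,-4.55,-3],0],
    [[0,0,-3],0],
    [[0,0,-2.3],0],
    [[0,0,-0.8],0],
    [[0,0,0],0],
    [[0,0,0],0],
    [[0,0,0],0],
    [[0,0,0],0],
    [[0,0,0],0],
    [[0,0,0],0]
  ]
}}

```text
time: 32.88
position: [562.4, -166.0, 67.8]
tcp_rot: [[0.994, 0.111, 0.0], [0.111, -0.994, -0.0], [0.0, 0.0, -1.0]]
force: [-0.1, -0.6, -3.2]
width: 23.2
finger_force: 45.0
```

Run:
```python
from m import *
o=bot.get_obs();print(o["position"],psi(o),o["force"])
c,P=cam("wrist"); np.savez("w11.npz",c=c,P=P,o=o); t=centre("wrist",o); L=local(P,o)
print(pocket(P,t,"caliper",(562.2,-165.6,.111)))
# sunken pixels cut with foam plane, tool frame (x ahead, y left), near the held tool
zp=29.1; Q=t+(P-t)*((zp-t[2])/(P[...,2]-t[2]))[...,None]; LQ=local(Q,o)
s=(P[...,2]<24)&(P[...,2]>10)&(LQ[...,0]>20)&(LQ[...,0]<80)&(LQ[...,1]<25)&(LQ[...,1]>-62)
q=LQ[s]; print(len(q), np.percentile(q,[0,2,50,98,100],axis=0).round(1).tolist() if len(q) else "")
h=(P[...,2]>38)&(P[...,2]<62)&(L[...,0]>22)&(L[...,0]<90)&(abs(L[...,1])<60); q=L[h]; print(q.min(0),q.max(0))
for x0,x1 in ((25,30),(35,62),(60,75)): 
    w=s&(LQ[...,0]>x0)&(LQ[...,0]<x1); print(x0,np.histogram(LQ[w][:,1],bins=np.arange(-60,25,2.5)))
w=s&(LQ[...,1]>-45)&(LQ[...,1]<10); print(np.histogram(LQ[w][:,0],bins=np.arange(20,80,2)))
```

```text
[ 562.44936326 -165.95584864   67.78251583] 0.11080072849766646 [-0.09505664 -0.59435397 -3.16664464]
((array([ 5.619678e+02, -1.663354e+02,  1.093000e-01]), np.float64(0.0233), 6302), 29.1)
728 [[20.9, -48.4, -38.7], [30.3, -47.1, -38.7], [63.9, -23.2, -38.7], [65.8, 13.1, -38.7], [65.8, 13.2, -38.7]]
[ 22.00236409 -48.6798173  -25.944246  ] [64.84710383 11.56192872 -6.00455813]
25 (array([0, 0, 0, 0, 0, 0, 0, 0, 0, 0, 0, 0, 0, 0, 0, 0, 0, 0, 0, 0, 0, 0,
       0, 0, 0, 0, 0, 0, 0, 8, 0, 0, 0]), array([-60. , -57.5, -55. , -52.5, -50. , -47.5, -45. , -42.5, -40. ,
       -37.5, -35. , -32.5, -30. , -27.5, -25. , -22.5, -20. , -17.5,
       -15. , -12.5, -10. ,  -7.5,  -5. ,  -2.5,   0. ,   2.5,   5. ,
         7.5,  10. ,  12.5,  15. ,  17.5,  20. ,  22.5]))
35 (array([ 0,  0,  0,  0,  9, 20, 20, 19, 19, 20, 20, 20, 20, 20, 20, 19, 20,
       20, 14,  0,  0,  0,  0,  0,  0,  0,  0,  0,  0, 11,  0,  0,  0]), array([-60. , -57.5, -55. , -52.5, -50. , -47.5, -45. , -42.5, -40. ,
       -37.5, -35. , -32.5, -30. , -27.5, -25. , -22.5, -20. , -17.5,
       -15. , -12.5, -10. ,  -7.5,  -5. ,  -2.5,   0. ,   2.5,   5. ,
         7.5,  10. ,  12.5,  15. ,  17.5,  20. ,  22.5]))
60 (array([ 0,  0,  0,  0,  3, 16, 16, 16, 15, 16, 20, 16, 16, 16, 16, 16, 19,
       17, 20, 15, 16, 16, 16, 20, 16, 16, 16, 16, 16, 17,  0,  0,  0]), array([-60. , -57.5, -55. , -52.5, -50. , -47.5, -45. , -42.5, -40. ,
       -37.5, -35. , -32.5, -30. , -27.5, -25. , -22.5, -20. , -17.5,
       -15. , -12.5, -10. ,  -7.5,  -5. ,  -2.5,   0. ,   2.5,   5. ,
         7.5,  10. ,  12.5,  15. ,  17.5,  20. ,  22.5]))
(array([  0,   0,   0,   0,   0,   0,   0,   0,   0,   0,   0, 149, 101,
         1,   0,   0,   0,   0,   0,   0,   0,  77, 289,   0,   0,   0,
         0,   0,   0]), array([20, 22, 24, 26, 28, 30, 32, 34, 36, 38, 40, 42, 44, 46, 48, 50, 52,
       54, 56, 58, 60, 62, 64, 66, 68, 70, 72, 74, 76, 78]))
```

Call:
{"op": "servo_tool", "data": {
  "deltas": [
    [[-0.05,0.03,-0.6],0],
    [[0,0,-0.4],0],
    [[0,0,-0.2],0],
    [[0,0,-0.2],0],
    [[0,0,-0.1],0],
    [[0,0,0],0],
    [[0,0,0],0],
    [[0,0,0],0]
  ]
}}

```text
time: 33.98
position: [562.0, -165.6, 52.8]
tcp_rot: [[0.994, 0.111, 0.0], [0.111, -0.994, -0.0], [0.0, 0.0, -1.0]]
force: [-0.1, 0.4, -0.5]
width: 23.3
finger_force: 45.0
```

It's in. Pressing home.

Call:
{"op": "servo_tool", "data": {
  "deltas": [
    [[0,0,-0.3],0],
    [[0,0,-0.3],0],
    [[0,0,-0.2],0],
    [[0,0,-0.1],0],
    [[0,0,-0.1],0],
    [[0,0,0],0],
    [[0,0,0],0],
    [[0,0,0],0]
  ]
}}

```text
time: 34.98
position: [562.2, -165.7, 44.1]
tcp_rot: [[0.994, 0.111, 0.001], [0.111, -0.994, -0.0], [0.001, 0.001, -1.0]]
force: [-1.5, 2.1, 8.8]
width: 23.3
finger_force: 45.0
```

Call:
{"op": "servo_tool", "data": {
  "deltas": [
    [[0,0,-0.05],0],
    [[0,0,0],0],
    [[0,0,0.15],0]
  ]
}}

```text
time: 35.35
position: [562.1, -165.7, 44.1]
tcp_rot: [[0.994, 0.111, 0.001], [0.111, -0.994, -0.0], [0.001, 0.0, -1.0]]
force: [1.8, 0.6, -2.7]
width: 23.8
finger_force: 45.0
```

Call:
{"op": "servo_tool", "data": {
  "deltas": [
    [[0,0,0],0],
    [[0,0,0],0],
    [[0,0,0],0],
    [[0,0,1],0],
    [[0,0,2],0],
    [[0,0,0],0],
    [[0,0,0],0]
  ],
  "fingers": 0.5
}}

```text
time: 36.22
position: [561.7, -165.6, 73.6]
tcp_rot: [[0.994, 0.111, -0.0], [0.111, -0.994, -0.0], [-0.0, 0.0, -1.0]]
force: [0.2, 0.1, -0.5]
width: 46.9
finger_force: 0.0
```

Call:
{"op": "servo_tool", "data": {
  "deltas": [
    [[0,0,0],0],
    [[0,0,0],0],
    [[0,0,-0.5],0],
    [[0,0,-0.6],0],
    [[0,0,-0.6],0],
    [[0,0,-0.4],0],
    [[0,0,-0.2],0],
    [[0,0,-0.1],0],
    [[0,0,0],0],
    [[0,0,0],0],
    [[0,0,0],0]
  ],
  "fingers": 0
}}

```text
time: 37.6
position: [561.6, -165.5, 53.1]
tcp_rot: [[0.994, 0.111, 0.001], [0.111, -0.994, -0.001], [0.001, 0.001, -1.0]]
force: [-4.7, 2.2, 21.7]
width: 0.1
finger_force: 10.8
```

Call:
{"op": "servo_tool", "data": {
  "deltas": [
    [[0,0,3],0],
    [[0,0,5],0],
    [[0,0,3],0],
    [[-0.36,4.25,1.4],0.1444],
    [[-0.36,4.25,1.4],0.1444],
    [[-0.36,4.25,1.4],0.1444],
    [[-0.36,4.25,1.4],0.1444],
    [[-0.36,4.25,1.4],0.1444],
    [[-0.36,4.25,1.4],0.1444],
    [[-0.36,4.25,1.4],0.1444],
    [[-0.36,4.25,1.4],0.1444],
    [[-0.36,4.25,1.4],0.1444],
    [[-0.36,4.25,1.4],0.1444],
    [[0,0,0],0],
    [[0,0,0],0],
    [[0,0,0],0],
    [[0,0,0],0],
    [[0,0,0],0],
    [[0,0,0],0]
  ],
  "fingers": 0.5
}}

```text
time: 39.98
position: [526.0, 259.0, 299.7]
tcp_rot: [[0.017, 1.0, 0.0], [1.0, -0.017, -0.0], [-0.0, 0.0, -1.0]]
force: [0.9, -0.3, 0.1]
width: 47.2
finger_force: 0.0
```

Run:
```python
from m import *
o=bot.get_obs();print(o["position"],psi(o)%(2*np.pi),o["joint_positions"].round(2))
c,P=cam("wrist"); save(c,"w12",1.2); np.savez("w12.npz",c=c,P=P); t=centre("wrist",o)
for n,g in dict(shears=(584,374,-1.59),hammer=(468,375,-1.45)).items():
    print(n,find(P,t,n,g)); tool(P,n,g[:2],g[2])
c2,P2=cam("top"); np.savez("t12.npz",c=c2,P=P2)
hs=cv2.cvtColor(c2,cv2.COLOR_RGB2HSV)
```

```text
[526.01335286 258.99857391 299.68048817] 1.5541115873509679 [ 0.34  0.26  1.33 -0.    1.55  0.36]
shears (array([610.4428, 374.0935,  -1.6963]), np.float64(0.053), 9301)
shears origin [611.2 370.1] yaw 4.4424 size 157.3 38.4 2289
hammer (array([467.757 , 378.141 ,  -1.4052]), np.float64(0.0128), 8389)
hammer origin [470.5 363.1] yaw -1.4091 size 74.3 114.7 2662
```

View pics/w12.png

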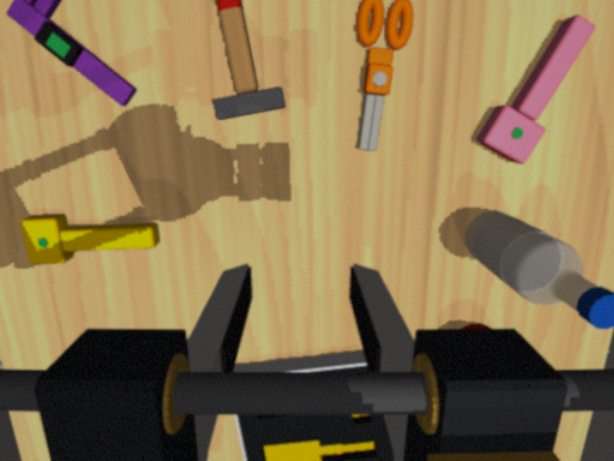

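Shears hub at (378,75) have been knocked from where they first lay. Hammer's at (240,55), head (250,102). Taking the hammer first.

Call:
{"op": "servo_tool", "data": {
  "deltas": [
    [[-1.94,3.97,-4],0.061],
    [[-1.94,3.97,-4],0.061],
    [[-1.94,3.97,-4],0.061],
    [[0,0,-5],0],
    [[0,0,-4],0],
    [[0,0,-2.5],0],
    [[0,0,-1.1],0],
    [[0,0,-0.4],0],
    [[0,0,0],0],
    [[0,0,0],0],
    [[0,0,0],0],
    [[0,0,0],0],
    [[0,0,0],0]
  ]
}}

```text
time: 41.75
position: [467.7, 378.5, 49.8]
tcp_rot: [[-0.166, 0.986, 0.0], [0.986, 0.166, 0.0], [0.0, 0.0, -1.0]]
force: [-0.1, 0.0, 0.4]
width: 46.9
finger_force: 0.0
```

Run:
```python
from m import *
o=bot.get_obs();print(o["position"],psi(o)%(2*np.pi))
c,P=cam("wrist"); L=local(P,o)
m=(P[...,2]>14)&(P[...,2]<30)&(abs(L[...,1])<45)&(L[...,0]>15)&(L[...,0]<125)
q=L[m]; s=q[:,0]>25; print(q[s].min(0),q[s].max(0)); hs=q[s]
for a in (30,50,70,90): w=hs[abs(hs[:,0]-a)<3]; print(a,w[:,1].min(),w[:,1].max())
```

```text
[467.74703154 378.45490024  49.83479244] 1.7377545961966465
[ 25.04117376 -12.94505635 -31.04247351] [104.22747538  11.73680205 -22.32981381]
30 -12.437237103081387 11.599057123256516
50 -12.144525344454554 11.33568974798785
70 -12.302372656358344 11.656740740678199
90 -12.589315722368848 11.429713997457698
```

Call:
{"op": "servo_tool", "data": {
  "deltas": [
    [[0,0,-1.2],0],
    [[0,0,-0.7],0],
    [[0,0,-0.2],0],
    [[0,0,0],0],
    [[0,0,0],0],
    [[0,0,0],0],
    [[0,0,0],0]
  ]
}}

```text
time: 42.68
position: [467.8, 378.5, 28.9]
tcp_rot: [[-0.166, 0.986, 0.0], [0.986, 0.166, 0.0], [0.0, 0.0, -1.0]]
force: [-0.6, 0.0, 0.2]
width: 47.0
finger_force: 0.0
```

Call:
{"op": "servo_tool", "data": {
  "deltas": [
    [[0,0,0],0],
    [[0,0,0],0],
    [[0,0,0],0],
    [[0,0,0],0],
    [[0,0,0],0]
  ],
  "fingers": 0,
  "squeeze": 45
}}

```text
time: 43.3
position: [467.8, 378.5, 28.7]
tcp_rot: [[-0.166, 0.986, 0.0], [0.986, 0.166, -0.0], [-0.0, 0.0, -1.0]]
force: [0.5, -0.0, 0.4]
width: 23.4
finger_force: 45.0
```

Call:
{"op": "servo_tool", "data": {
  "deltas": [
    [[0,0,3],0],
    [[0,0,5],0],
    [[0,0,4],0],
    [[0.834,-3.325,0],0.1263],
    [[0.834,-3.325,0],0.1263],
    [[0.834,-3.325,0],0.1263],
    [[0.834,-3.325,0],0.1263],
    [[0.834,-3.325,0],0.1263],
    [[0.834,-3.325,0],0.1263],
    [[0.834,-3.325,0],0.1263],
    [[0.834,-3.325,0],0.1263],
    [[0.834,-3.325,0],0.1263],
    [[0.834,-3.325,0],0.1263],
    [[0.834,-3.325,0],0.1263],
    [[0.834,-3.325,0],0.1263],
    [[0,0,0],0],
    [[0,0,0],0]
  ]
}}

```text
time: 45.42
position: [567.1, -20.0, 148.2]
tcp_rot: [[-0.994, -0.11, -0.002], [-0.11, 0.994, 0.001], [0.001, 0.001, -1.0]]
force: [0.2, -0.2, -2.5]
width: 23.5
finger_force: 45.0
```

Call:
{"op": "servo_tool", "data": {
  "deltas": [
    [[0,0,-3],0],
    [[0,0,-3],0],
    [[0,0,-1.6],0],
    [[0,0,-0.4],0],
    [[0,0,0],0],
    [[0,0,0],0],
    [[0,0,0],0],
    [[0,0,0],0],
    [[0,0,0],0]
  ]
}}

```text
time: 46.55
position: [567.9, -20.6, 68.9]
tcp_rot: [[-0.994, -0.111, 0.0], [-0.111, 0.994, 0.0], [-0.0, 0.0, -1.0]]
force: [0.0, 0.5, -2.5]
width: 23.2
finger_force: 45.0
```

```bash
cat >> m.py <<'E'
def gap(o,P,t,x0,x1,y=30,zp=29.1):
    """tool frame: held tool's extent, and the sunken pixels cut with the foam plane, per slice of x"""
    L=local(P,o); Q=t+(P-t)*((zp-t[2])/(P[...,2]-t[2]))[...,None]; LQ=local(Q,o)
    h=(P[...,2]>36)&(P[...,2]<o["position"][2]+5)&(L[...,0]>x0)&(L[...,0]<x1+30)&(abs(L[...,1])<y)
    s=(P[...,2]<24)&(P[...,2]>10)&(LQ[...,0]>x0)&(LQ[...,0]<x1+30)&(abs(LQ[...,1])<y)
    print("held x max",L[h][:,0].max().round(2),"hole x max",LQ[s][:,0].max().round(2) if s.any() else None)
    for a in np.linspace(x0,x1,6):
        u=L[h][abs(L[h][:,0]-a)<4]; v=LQ[s][abs(LQ[s][:,0]-a)<4]
        print(round(a),"held",u[:,1].min().round(1),u[:,1].max().round(1),"hole",(v[:,1].min().round(1),v[:,1].max().round(1),len(v)) if len(v) else None)
E
python3 - <<'E'
from m import *
o=bot.get_obs();print(o["position"],psi(o)%(2*np.pi),o["force"],o["width"])
c,P=cam("wrist"); np.savez("w13.npz",c=c,P=P); t=centre("wrist",o)
gap(o,P,t,30,95)
E
```

```text
[567.90518251 -20.60752323  68.90716848] 3.253280300488253 [ 0.01877041  0.47244138 -2.5299698 ] 23.23321792376147
held x max 104.91 hole x max None
30 held -11.6 11.6 hole None
43 held -12.0 11.9 hole None
56 held -11.7 11.8 hole None
69 held -12.0 12.1 hole None
82 held -12.3 11.8 hole None
95 held -12.4 12.1 hole None
```

Call:
{"op": "servo_tool", "data": {
  "deltas": [
    [[0.03,0,-0.7],0],
    [[0,0,-0.4],0],
    [[0,0,-0.2],0],
    [[0,0,-0.2],0],
    [[0,0,-0.1],0],
    [[0,0,0],0],
    [[0,0,0],0],
    [[0,0,0],0]
  ]
}}

```text
time: 47.65
position: [568.1, -20.4, 52.8]
tcp_rot: [[-0.994, -0.112, 0.0], [-0.112, 0.994, 0.0], [-0.0, 0.0, -1.0]]
force: [-1.6, 1.4, -0.4]
width: 23.4
finger_force: 45.0
```

Call:
{"op": "servo_tool", "data": {
  "deltas": [
    [[0,0,-0.3],0],
    [[0,0,-0.3],0],
    [[0,0,-0.2],0],
    [[0,0,-0.1],0],
    [[0,0,-0.15],0],
    [[0,0,0],0],
    [[0,0,0],0],
    [[0,0,0],0]
  ]
}}

```text
time: 48.65
position: [568.3, -20.6, 43.7]
tcp_rot: [[-0.994, -0.112, 0.001], [-0.112, 0.994, -0.0], [-0.001, -0.0, -1.0]]
force: [-2.4, 2.0, 9.2]
width: 23.1
finger_force: 45.0
```

Call:
{"op": "servo_tool", "data": {
  "deltas": [
    [[0,0,0.1],0],
    [[0,0,0],0],
    [[0,0,0],0],
    [[0,0,1],0],
    [[0,0,2],0],
    [[0,0,0],0],
    [[0,0,0],0]
  ],
  "fingers": 0.5
}}

```text
time: 49.52
position: [567.9, -20.5, 73.1]
tcp_rot: [[-0.994, -0.112, -0.0], [-0.112, 0.994, 0.0], [0.0, 0.0, -1.0]]
force: [-0.2, -1.0, 0.7]
width: 47.2
finger_force: 0.0
```

Call:
{"op": "servo_tool", "data": {
  "deltas": [
    [[0,0,0],0],
    [[0,0,0],0],
    [[0,0,-0.5],0],
    [[0,0,-0.6],0],
    [[0,0,-0.6],0],
    [[0,0,-0.4],0],
    [[0,0,-0.2],0],
    [[0,0,0],0],
    [[0,0,0],0],
    [[0,0,0],0]
  ],
  "fingers": 0
}}

```text
time: 50.78
position: [567.8, -20.5, 53.1]
tcp_rot: [[-0.994, -0.112, 0.0], [-0.112, 0.994, -0.0], [-0.0, -0.0, -1.0]]
force: [-6.3, 0.7, 21.2]
width: 0.4
finger_force: 10.0
```

Call:
{"op": "servo_tool", "data": {
  "deltas": [
    [[0,0,3],0],
    [[0,0,5],0],
    [[0,0,2.5],0],
    [[0.34,2.77,0.6],-0.1647],
    [[0.34,2.77,0.6],-0.1647],
    [[0.34,2.77,0.6],-0.1647],
    [[0.34,2.77,0.6],-0.1647],
    [[0.34,2.77,0.6],-0.1647],
    [[0.34,2.77,0.6],-0.1647],
    [[0.34,2.77,0.6],-0.1647],
    [[0.34,2.77,0.6],-0.1647],
    [[0.34,2.77,0.6],-0.1647],
    [[0.34,2.77,0.6],-0.1647],
    [[0.34,2.77,0.6],-0.1647],
    [[0,0,0],0],
    [[0,0,0],0],
    [[0,0,0],0],
    [[0,0,0],0],
    [[0,0,0],0]
  ],
  "fingers": 0.5
}}

```text
time: 53.15
position: [605.5, 283.6, 221.2]
tcp_rot: [[0.129, 0.992, 0.0], [0.992, -0.129, -0.0], [-0.0, 0.0, -1.0]]
force: [-1.0, -0.4, 0.7]
width: 46.8
finger_force: 0.0
```

Run:
```python
from m import *
o=bot.get_obs();print(o["position"],psi(o)%(2*np.pi),o["joint_positions"].round(2))
c,P=cam("wrist"); np.savez("w14.npz",c=c,P=P); t=centre("wrist",o)
print(find(P,t,"shears",(610.4,373,-1.70))); tool(P,"shears",(610,380),-1.7)
hs=cv2.cvtColor(c,cv2.COLOR_RGB2HSV)
m=(P[...,2]>18)&(P[...,2]<30)&(np.hypot(P[...,0]-610,P[...,1]-373)<30); print("hub",rect(P,m))
```

```text
[605.5383305  283.59113381 221.24795313] 1.4412850463863736 [ 0.33  0.42  1.28 -0.    1.44  0.46]
(array([609.9896, 370.927 ,  -1.6899]), np.float64(0.0572), 13541)
shears origin [610.2 371. ] yaw -1.6808 size 159.2 58.7 4326
hub (((610.19287109375, 371.8520202636719), (30.19224739074707, 25.917253494262695), 83.87409210205078), array([610.34291682, 372.12686737,  25.00241748]), 742)
```

Call:
{"op": "servo_tool", "data": {
  "deltas": [
    [[0.15,2.93,-4],0.015],
    [[0.15,2.93,-4],0],
    [[0.16,2.93,-4],0],
    [[0,0,-3],0],
    [[0,0,-2],0],
    [[0,0,-1],0],
    [[0,0,0],0],
    [[0,0,0],0],
    [[0,0,0],0],
    [[0,0,0],0],
    [[0,0,0],0]
  ]
}}

```text
time: 54.62
position: [610.2, 372.1, 41.6]
tcp_rot: [[0.114, 0.993, 0.001], [0.993, -0.114, 0.0], [0.0, 0.001, -1.0]]
force: [-0.1, 0.4, 0.2]
width: 46.9
finger_force: 0.0
```

Run:
```python
from m import *
o=bot.get_obs();print(o["position"],psi(o)%(2*np.pi))
c,P=cam("wrist"); L=local(P,o)
m=(P[...,2]>8)&(P[...,2]<30)&(abs(L[...,1])<45)&(L[...,0]>25)&(L[...,0]<120); q=L[m]; print(q.min(0),q.max(0))
w=q[(q[:,0]>45)&(q[:,0]<75)]; print(w[:,1].min(),w[:,1].max())
```

```text
[610.23946712 372.08639355  41.58551949] 1.4566275443657448
[ 25.0039443  -29.38978985 -33.55004437] [ 84.32327576  28.98148773 -25.08941757]
-29.389789845004724 28.981487730292184
```

Well centred. Down and grip.

Call:
{"op": "servo_tool", "data": {
  "deltas": [
    [[0,0,-0.8],0],
    [[0,0,-0.4],0],
    [[0,0,0],0],
    [[0,0,0],0],
    [[0,0,0],0],
    [[0,0,0],0]
  ]
}}

```text
time: 55.42
position: [610.2, 372.1, 29.4]
tcp_rot: [[0.114, 0.994, 0.0], [0.994, -0.114, 0.0], [0.0, 0.0, -1.0]]
force: [0.1, 0.2, -0.4]
width: 47.0
finger_force: 0.0
```

Call:
{"op": "servo_tool", "data": {
  "deltas": [
    [[0,0,0],0],
    [[0,0,0],0],
    [[0,0,0],0],
    [[0,0,0],0],
    [[0,0,0],0]
  ],
  "fingers": 0,
  "squeeze": 45
}}

```text
time: 56.05
position: [610.1, 372.1, 29.2]
tcp_rot: [[0.114, 0.993, 0.0], [0.993, -0.114, 0.0], [0.0, 0.0, -1.0]]
force: [-0.7, -0.6, 0.8]
width: 25.4
finger_force: 45.0
```

Call:
{"op": "servo_tool", "data": {
  "deltas": [
    [[0,0,3],0],
    [[0,0,5],0],
    [[0,0,4],0],
    [[-0.324,-4.884,0],0.1382],
    [[-0.324,-4.884,0],0.1382],
    [[-0.324,-4.884,0],0.1382],
    [[-0.324,-4.884,0],0.1382],
    [[-0.324,-4.884,0],0.1382],
    [[-0.324,-4.884,0],0.1382],
    [[-0.324,-4.884,0],0.1382],
    [[-0.324,-4.884,0],0.1382],
    [[-0.324,-4.884,0],0.1382],
    [[-0.324,-4.884,0],0.1382],
    [[-0.324,-4.884,0],0.1382],
    [[-0.324,-4.884,0],0.1382],
    [[-0.324,-4.884,0],0.1382],
    [[0,0,0],0],
    [[0,0,0],0]
  ]
}}

```text
time: 58.3
position: [567.5, -262.3, 148.7]
tcp_rot: [[-0.994, -0.11, -0.001], [-0.11, 0.994, 0.002], [0.001, 0.002, -1.0]]
force: [-0.4, 0.2, -2.0]
width: 25.2
finger_force: 45.0
```

Call:
{"op": "servo_tool", "data": {
  "deltas": [
    [[0,0,-3],0],
    [[0,0,-3],0],
    [[0,0,-1.6],0],
    [[0,0,-0.4],0],
    [[0,0,0],0],
    [[0,0,0],0],
    [[0,0,0],0],
    [[0,0,0],0],
    [[0,0,0],0]
  ]
}}

```text
time: 59.42
position: [568.0, -263.0, 69.4]
tcp_rot: [[-0.994, -0.111, 0.0], [-0.111, 0.994, -0.0], [-0.0, -0.0, -1.0]]
force: [-0.5, -0.7, -1.0]
width: 25.1
finger_force: 45.0
```

Run:
```python
from m import *
o=bot.get_obs();print(o["position"],psi(o)%(2*np.pi),o["force"],o["width"])
c,P=cam("wrist"); np.savez("w15.npz",c=c,P=P); t=centre("wrist",o)
gap(o,P,t,32,85,45)
```

```text
[ 568.03003683 -262.97313335   69.38458646] 3.2531374187367854 [-0.49374412 -0.6519805  -0.99681273] 25.12891758199246
held x max 84.78 hole x max 86.15
32 held -21.3 22.1 hole (np.float64(-30.6), np.float64(31.2), 194)
43 held -27.9 27.8 hole (np.float64(-30.3), np.float64(31.0), 164)
53 held -29.1 29.3 hole (np.float64(-18.7), np.float64(18.7), 207)
64 held -29.6 28.9 hole (np.float64(-18.6), np.float64(18.0), 193)
74 held -27.9 27.5 hole (np.float64(-30.2), np.float64(31.4), 291)
85 held -22.7 22.3 hole (np.float64(-30.4), np.float64(31.2), 680)
```

Call:
{"op": "servo_tool", "data": {
  "deltas": [
    [[0,0.04,-0.7],0],
    [[0,0,-0.4],0],
    [[0,0,-0.2],0],
    [[0,0,-0.2],0],
    [[0,0,-0.1],0],
    [[0,0,0],0],
    [[0,0,0],0],
    [[0,0,0],0]
  ]
}}

```text
time: 60.52
position: [568.2, -262.8, 53.5]
tcp_rot: [[-0.994, -0.112, 0.001], [-0.112, 0.994, -0.001], [-0.001, -0.001, -1.0]]
force: [0.3, -0.5, 0.4]
width: 25.4
finger_force: 45.0
```

Call:
{"op": "servo_tool", "data": {
  "deltas": [
    [[0,0,-0.1],0],
    [[0,0,0],0]
  ]
}}

```text
time: 60.78
position: [568.4, -262.9, 52.5]
tcp_rot: [[-0.994, -0.112, 0.001], [-0.112, 0.994, -0.001], [-0.001, -0.001, -1.0]]
force: [0.6, -2.1, 1.5]
width: 25.5
finger_force: 45.0
```

Call:
{"op": "servo_tool", "data": {
  "deltas": [
    [[0,0,-0.3],0],
    [[0,0,-0.2],0],
    [[0,0,-0.2],0],
    [[0,0,-0.1],0],
    [[0,0,-0.15],0],
    [[0,0,0],0],
    [[0,0,0],0],
    [[0,0,0],0]
  ]
}}

```text
time: 61.78
position: [568.2, -262.7, 44.2]
tcp_rot: [[-0.994, -0.112, 0.001], [-0.112, 0.994, -0.001], [-0.001, -0.001, -1.0]]
force: [-1.0, -2.4, 8.4]
width: 25.2
finger_force: 45.0
```

Call:
{"op": "servo_tool", "data": {
  "deltas": [
    [[0,0,0.1],0],
    [[0,0,0],0],
    [[0,0,0],0],
    [[0,0,1],0],
    [[0,0,2],0],
    [[0,0,0],0],
    [[0,0,0],0]
  ],
  "fingers": 0.5
}}

```text
time: 62.65
position: [567.8, -262.3, 73.5]
tcp_rot: [[-0.994, -0.111, -0.0], [-0.111, 0.994, 0.0], [0.0, 0.0, -1.0]]
force: [0.2, 0.2, -0.4]
width: 46.8
finger_force: 0.0
```

Call:
{"op": "servo_tool", "data": {
  "deltas": [
    [[0,0,0],0],
    [[0,0,0],0],
    [[0,0,-0.5],0],
    [[0,0,-0.6],0],
    [[0,0,-0.6],0],
    [[0,0,-0.4],0],
    [[0,0,-0.2],0],
    [[0,0,0],0],
    [[0,0,0],0],
    [[0,0,0],0]
  ],
  "fingers": 0
}}

```text
time: 63.9
position: [567.7, -262.3, 53.2]
tcp_rot: [[-0.994, -0.112, 0.0], [-0.112, 0.994, -0.0], [-0.0, -0.0, -1.0]]
force: [-3.9, 2.0, 14.1]
width: 0.6
finger_force: 7.2
```

Call:
{"op": "servo_tool", "data": {
  "deltas": [
    [[0,0,3],0],
    [[0,0,5],0],
    [[-1,0.5,5],0],
    [[-4,2,4],0],
    [[-4,2,4],0],
    [[-4,2,3],0],
    [[-4,2,0],0],
    [[0,0,0],0],
    [[0,0,0],0],
    [[0,0,0],0],
    [[0,0,0],0]
  ]
}}

```text
time: 65.28
position: [398.7, -177.9, 290.1]
tcp_rot: [[-0.994, -0.112, -0.001], [-0.112, 0.994, 0.001], [0.001, 0.001, -1.0]]
force: [-0.5, 0.1, 0.4]
width: 0.8
finger_force: 0.0
```

Run:
```python
from m import *
o=bot.get_obs();print(o["position"],psi(o)%(2*np.pi))
c,P=cam("top"); cs,Ps=cam("side"); np.savez("t16.npz",c=c,P=P)
a=cv2.resize(c[100:300,80:440],(720,400)); b=cv2.resize(cs[130:260,190:370],(720,520))[:200]; save(a,"t16",1)
save(cs[120:260,190:380],"s16",3)
cw,Pw=cam("wrist"); save(cw,"w16")
for n,(x,y,a_) in PK.items():
    R=np.array([[np.cos(.112),-np.sin(.112)],[np.sin(.112),np.cos(.112)]])
    for nm,PP in (("top",P),("wrist",Pw)):
        q=(PP[...,:2]-[x,y])@R; out=[]
        for lx in {"scanner":(-85,-40,0,25,50),"hammer":(-95,-50,0,29),"caliper":(-75,-40,0,40),"shears":(0,30,60)}[n]:
            s=(abs(q[...,0]-lx)<6)&(abs(q[...,1])<6)&(PP[...,2]<100); out.append(round(float(np.nanmedian(PP[s][:,2])),1) if s.any() else None)
        print(n,nm,out)
```

```text
[ 398.70538565 -177.87538337  290.13443958] 3.2533377959322713
scanner top [39.7, 40.2, 40.5, 39.2, 40.1]
scanner wrist [42.0, 42.3, 42.3, 42.1, 41.3]
shears top [38.5, 26.4, 26.7]
shears wrist [40.9, None, None]
caliper top [27.4, 28.3, 37.8, 27.3]
caliper wrist [28.9, None, None, 28.5]
hammer top [39.6, 38.5, 38.3, 36.8]
hammer wrist [40.1, 40.1, 39.9, None]
```

View pics/t16.png

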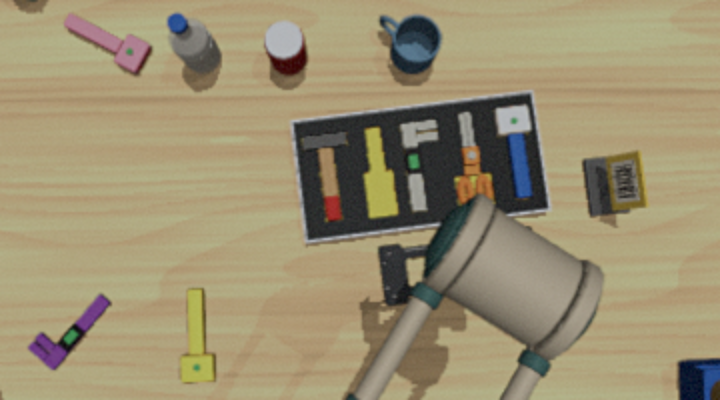

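All four tools sit level in their pockets, the pliers pocket (378,175) is rightly empty, and the can, bottle and mug stand where they were. Handing in.

```bash
python3 -c "
from station import order
print(order.job_done())"
```

```text
the job is handed in; nothing more can be done
None
```

The job is handed in: I held the scanner on the barcode label from about 10 cm for over two seconds, then pressed the scanner, caliper, hammer and shears fully home in their pockets (no pliers on the bench), and touched none of the can, bottle, mug or tape roll. The hand-in returned no score.

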